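# Set the pinch gaps of a tubing pump with a setting gauge

### The job

Swing the bench magnifier clear of the tubing pump, to the left. Then set the pinch arms one by one from left to right: raise an arm that stands too low, slide the setting gauge's blade well under the roller, press the arm down until the roller rests on the blade, and slowly draw the gauge out by its handle, feeling it drag, so that the arm keeps that gap. Finally lay the gauge flat in its tray and swing the magnifier back over the middle of the pump, leaving all else where it stands.

Things in the scene. Friction and masses are not known exactly. Their poses are not given: they have to be found in the camera images.
- deck (a point): point on the deck of the tubing pump (66 mm above the bench), middle of its width, on the roller line. The pump is fixed. x runs from its front to its back, y left, z up. The deck is 360 mm wide; its front edge is 65 mm before this point, with open bench before it; the 115 mm high housing begins 102 mm behind it. Three bays side by side hold the pinch heads.
- bed1 (a point): left-hand pinch head (one of the three may be absent), standing loose in its bay by its 2.2 kg weight. Point on the top face of its steel base plate (the tube bed, 80 mm above the bench), below the arm's roller; x front to back, y left, z up. Plate 70 mm wide, 14 thick, from 74 mm before to 98 mm behind this point. Hinge line (along y) 85 mm behind and 30 mm above it. Heads 90 to 130 mm apart.
- bed2 (a point): middle pinch head (one of the three may be absent), standing loose in its bay by its 2.2 kg weight. Point on the top face of its steel base plate (the tube bed, 80 mm above the bench), below the arm's roller; x front to back, y left, z up. Plate 70 mm wide, 14 thick, from 74 mm before to 98 mm behind this point. Hinge line (along y) 85 mm behind and 30 mm above it. Heads 90 to 130 mm apart.
- bed3 (a point): right-hand pinch head (one of the three may be absent), standing loose in its bay by its 2.2 kg weight. Point on the top face of its steel base plate (the tube bed, 80 mm above the bench), below the arm's roller; x front to back, y left, z up. Plate 70 mm wide, 14 thick, from 74 mm before to 98 mm behind this point. Hinge line (along y) 85 mm behind and 30 mm above it. Heads 90 to 130 mm apart.
- arm1 (a joint): angle of the left-hand pinch arm about its stiff hinge, rad: 0 = roller (steel, radius 10 mm, 22 mm wide, 85 mm before the hinge) on the bed, up to 0.9 raised. The gap between roller and bed is about 85 mm x angle (5 mm at 0.058). The hinge is clamped stiff: the arm stays where it is put (2 N on the tab lowers it, 7 N raises it); spring and weight bear on a blade beneath with 3 N, so it drags with 3 to 5 N. Starts at 0 to 0.24.
- arm1_tab (a point): middle of the top face of the thumb tab (26 mm long, 32 mm wide, 6 mm thick) at the front end of the left-hand pinch arm, 117 mm before the hinge; press here from above. With the roller on the 5 mm blade this point stands about 45 mm above the bed; the tab's front end is 45 mm before the roller line.
- arm2 (a joint): angle of the middle pinch arm about its stiff hinge, rad: 0 = roller (steel, radius 10 mm, 22 mm wide, 85 mm before the hinge) on the bed, up to 0.9 raised. The gap between roller and bed is about 85 mm x angle (5 mm at 0.058). The hinge is clamped stiff: the arm stays where it is put (2 N on the tab lowers it, 7 N raises it); spring and weight bear on a blade beneath with 3 N, so it drags with 3 to 5 N. Starts at 0 to 0.24.
- arm2_tab (a point): middle of the top face of the thumb tab (26 mm long, 32 mm wide, 6 mm thick) at the front end of the middle pinch arm, 117 mm before the hinge; press here from above. With the roller on the 5 mm blade this point stands about 45 mm above the bed; the tab's front end is 45 mm before the roller line.
- arm3 (a joint): angle of the right-hand pinch arm about its stiff hinge, rad: 0 = roller (steel, radius 10 mm, 22 mm wide, 85 mm before the hinge) on the bed, up to 0.9 raised. The gap between roller and bed is about 85 mm x angle (5 mm at 0.058). The hinge is clamped stiff: the arm stays where it is put (2 N on the tab lowers it, 7 N raises it); spring and weight bear on a blade beneath with 3 N, so it drags with 3 to 5 N. Starts at 0 to 0.24.
- arm3_tab (a point): middle of the top face of the thumb tab (26 mm long, 32 mm wide, 6 mm thick) at the front end of the right-hand pinch arm, 117 mm before the hinge; press here from above. With the roller on the 5 mm blade this point stands about 45 mm above the bed; the tab's front end is 45 mm before the roller line.
- gauge_grip (a point): middle of the setting gauge's handle: black plastic, 90 long, 18 wide, 22 mm high; its front end is 45 mm ahead. From there a steel blade, 5 mm thick, 20 wide, round-ended, stands out 110 mm. 110 g. Undersides flush, 11 mm below this point. x points to the tip, z up when flat. Left with its tip 30 mm behind the roller line (handle off the bed), it lies steady on the bed.
- gauge_tip (a point): end of the gauge's blade, half-way through its thickness, 155 mm along x from gauge_grip
- tray: the gauge's shallow white plastic tray, 240 x 140 mm with a 4 mm thick rim, its top 10 mm above the bench, fixed on the bench to the right of the pump; origin under the middle, long side along its x, inner floor 4 mm above the bench.
- magnifier (a joint): angle of the bench magnifier about its upright post, rad: at 0 its arm points to -y of the world (to the right, over the pump), growing as the arm swings towards the robot and out to the left (at 1.57 it points to -x); range 0 to 1.9. The swivel is stiff: it takes about 2.5 N at the pin and stays where it is left.
- magnifier_hinge (a point): point on the upright swivel axis of the magnifier, at the top of its fixed post, 223 mm above the bench. The foot is a disc of 70 mm radius.
- magnifier_pin (a point): handle of the magnifier: an upright black pin, 16 mm thick, on top of the arm 225 mm out from the swivel axis. This point is on its axis; the pin stands from 27 mm below it (top of the arm there) to 24 mm above it.
- lens (a point): centre of the magnifier's lens, 310 mm out from the swivel axis; the head is a flat ring of 62 mm radius, 18 mm thick, 238 mm above the bench
- beaker: glass beaker, 68 mm wide and 90 mm high, a bystander; origin under its middle
- reagent: amber reagent bottle, 64 mm wide and 130 mm high, a bystander; origin under its middle
- tip_box: clear plastic box of pipette tips, 85 x 120 mm and 55 mm high, a bystander; origin under its middle
There are look-alikes about, which are no part of the job. Leave any red look-alike of the part that bears bed3 alone.

How it is judged:
On the way, in this order (a step that is already met when the one before it is completed fails the run):
1. the magnifier has been swung clear of the pump (horizontal distance between lens and deck above 0.27 m), for 0.2 s.
2. the gauge's blade lies well under the left-hand roller, which rests on it (x of gauge_tip in the frame of bed1 above 0.015 m and z of gauge_tip in the frame of bed1 below 0.012 m and contact force between gauge and arm1 above 0.3 N and value of joint arm1 below 0.08 rad), for 0.2 s.
3. the gauge is being drawn out with the left-hand roller still dragging on the end of its blade (x of gauge_tip in the frame of bed1 between 0 and 0.011 m and z of gauge_tip in the frame of bed1 below 0.012 m and contact force between gauge and arm1 above 0.3 N and value of joint arm1 below 0.08 rad), for 0.04 s.
4. the gauge's blade lies well under the middle roller, which rests on it (x of gauge_tip in the frame of bed2 above 0.015 m and z of gauge_tip in the frame of bed2 below 0.012 m and contact force between gauge and arm2 above 0.3 N and value of joint arm2 below 0.08 rad), for 0.2 s.
5. the gauge is being drawn out with the middle roller still dragging on the end of its blade (x of gauge_tip in the frame of bed2 between 0 and 0.011 m and z of gauge_tip in the frame of bed2 below 0.012 m and contact force between gauge and arm2 above 0.3 N and value of joint arm2 below 0.08 rad), for 0.04 s.
6. the gauge's blade lies well under the right-hand roller, which rests on it (x of gauge_tip in the frame of bed3 above 0.015 m and z of gauge_tip in the frame of bed3 below 0.012 m and contact force between gauge and arm3 above 0.3 N and value of joint arm3 below 0.08 rad), for 0.2 s.
7. the gauge is being drawn out with the right-hand roller still dragging on the end of its blade (x of gauge_tip in the frame of bed3 between 0 and 0.011 m and z of gauge_tip in the frame of bed3 below 0.012 m and contact force between gauge and arm3 above 0.3 N and value of joint arm3 below 0.08 rad), for 0.04 s.
At the end, for the whole second after the job is handed in: Every arm that is present stands with its roller 4.1 to 6 mm above the bed (angle 0.048 to 0.071), the gauge lies flat and at rest on the floor of its tray, wholly within the rim, and the magnifier's lens is again over the pump, within 0.12 m, seen from above, of the middle of its roller line (horizontal distance between lens and deck below 0.12 m and value of joint arm1 between 0.048 and 0.071 rad and value of joint arm2 between 0.048 and 0.071 rad and value of joint arm3 between 0.048 and 0.071 rad and x of gauge_grip in the frame of tray between -0.118 and 0.118 m and y of gauge_grip in the frame of tray between -0.068 and 0.068 m and z of each of gauge_grip, gauge_tip in the frame of tray below 0.02 m and x of gauge_tip in the frame of tray between -0.118 and 0.118 m and y of gauge_tip in the frame of tray between -0.068 and 0.068 m and angle between gauge_grip's own z axis and vertical below 0.12 rad and linear speed of gauge below 0.02 m/s); the robot touches nothing.
It fails at once if the beaker is knocked over or pushed more than 40 mm (distance of beaker from where it was at the start of the episode above 0.04 m or angle between beaker's own z axis and vertical above 0.6 rad).
It fails at once if the reagent bottle is knocked over or pushed more than 40 mm (distance of reagent from where it was at the start of the episode above 0.04 m or angle between reagent's own z axis and vertical above 0.6 rad).
It fails at once if the tip box is knocked over or pushed more than 40 mm (distance of tip_box from where it was at the start of the episode above 0.04 m or angle between tip_box's own z axis and vertical above 0.6 rad).
It fails at once if a pinch head is shoved more than 30 mm or tipped out of its bay (distance of any of bed1, bed2, bed3 from where it was at the start of the episode above 0.03 m or angle between any of bed1, bed2, bed3's own z axis and vertical above 0.35 rad).
Of head1, head2, head3 only 2 to 3 are there at a start; the rules pass over those that are not, and their reading is None.
At some moment in a run one of gauge may be knocked a few centimetres aside while the robot is not near it.
It also fails if it takes over 210 s, if anything falls off the work surface, if the arm or the gripper's body presses on something with over 40 N, if the wrist force passes 120 N, or if a joint passes its speed limit or range.

### The arm

A 7-joint arm with a two-finger parallel gripper is mounted at the origin on the work surface. World frame = base frame: x ahead of the robot, y to its left, z up, the work surface at z = 0. Lengths are in m, angles in rad, forces in N, time in s.
With the tool pointing down it reaches from about 0.4 to 0.875 m from the base axis. Payload 19.3 kg.
Tool frame: the origin (TCP) lies midway between the tips of the shut fingers; the grasp point (between the pads) lies 19 mm behind it; x points along the fingers, y is the direction in which the jaws open and shut, and the axes are right-handed (so a half turn about x gives the same grasp; the last joint's range is limited). The gripper opens to 85 mm and grips with 20 to 120 N. Pads are 22 mm wide; open, the fingers measure 114 mm over their backs; the gripper's body (76 mm by 85 mm) begins 54 mm behind the grasp point. The pads swing forward as they close: fully open they stand 13 mm farther back than shut.
Start: joints at [-1.329, 0.521, -0.036, 1.599, 0.021, 1.021, -0.113], TCP at [0.192, 0.595, 0.231] pointing down, gripper open.
Joint ranges: [-2.91, 2.91], [-0.3, 2.13], [-1.5, 1.42], [0.17, 2.43], [-1.26, 4.41], [0.16, 1.93], [-2.52, 2.52]. Speed limits (rad/s): [1.89, 1.89, 2.39, 2.39, 3.01, 3.01, 3.01].

### API

Orientations are given as [roll, pitch, yaw] about the fixed x, y, z axes, in that order (R = Rz(yaw) Ry(pitch) Rx(roll)).
In Python, from workcell import get_obs, optics, ticket gives the robot as it stands.
- The arm moves only by the tool drive_tool, never from a script. Its argument "rows" is a list of rows, each a list of 6 numbers: the shift along the world's x, y, z in m, then the turn, a rotation vector about the world's x, y, z in degrees. A call has 1 to 12 rows; each row is the pose to reach, as a shift and turn from the pose commanded when the call began; what a row does not reach only later rows make up. A row lasts 1/10 s, in which the tool goes at most 50 mm and 8.59 degrees, less where a joint would pass 70% of its speed; a pose out of reach is approached as far as the arm can. A call with a gripper value outside its range is refused whole. "gripper" is the gripper command: -1 is shut, 1 is fully open, values between are in proportion, set as the call begins (left out, the last holds). The fingers move at their own pace and stop on an object; "newtons" is the grip in N (left out, the last holds). Time passes only in rows, so rows that repeat a pose let the fingers close. It gives the time, the measured TCP pose, the force and the opening at its end, in the units of the state.
- get_obs(): the state, without advancing time (a new reading comes with each control period).
- optics.snapshot(name): name is "scene" or "side" or "wrist"; returns the picture (400x640x3 uint8, red, green, blue); there is no depth.
- optics.calibration(name): a dict with "fx", "fy", "cx", "cy" (pixels), "R" (3x3) and "t" (3): a world point X has camera coordinates R X + t. Camera axes: x right, y down, z forward; pixel columns grow to the right and rows downward; lengths in m; the calibration is good to about 2 mm. The wrist camera is an equidistant fisheye: a pixel r from the principal point sees the ray r / f radians off the axis. A picture is of the moment at which its call begins: read the wrist's pose just before it. calibration takes no time and is no camera call; for the wrist camera it gives the pose at the moment of the call.
- ticket.job_done(): hands the job in, once; it reports no verdict.
The state is a dict: "clock": time; "joint_pos": joint angles; "joint_vel": joint speeds; "joint_efforts": joint torques, N m; "position": TCP position; "tcp_rot": TCP orientation; "wrist_force": force on the tool from outside, world axes, zero at the start; "moment": the same for the moment, N m; "finger_gap": opening from 0.0 (shut) to 1.0 (fully open).
Only numpy, scipy, OpenCV 4.12 (cv2) and the standard library are available. Lean on these libraries where they do the work, as an engineer would, in place of code of your own. Each camera call takes 0.05 s, during which the arm holds its last target.

## Working session

There is one attempt and no reset: what is moved stays moved. The work goes in short steps, Python scripts to look and compute and a tool call to move; the robot and the scene stay as the last step left them, time stands still between calls to the robot, and variables do not carry over. Pictures are saved under pics/ and viewed, and the job is handed in when it is done.

Besides the shell and the picture viewer there is one more tool, called after "Emit:" in YAML: its name, and indented under it one key for each argument. drive_tool: Moves the arm, as the interface text tells. Its arguments: {"type":"object","properties":{"rows":{"type":"array"},"gripper":{"type":"number"},"newtons":{"type":"number"}},"required":["rows"]}

```bash
ls; mkdir -p pics
python3 - <<'E'
from workcell import get_obs, optics
import cv2
o=get_obs(); print({k:o[k] for k in o})
for n in ("scene","side","wrist"):
    c=optics.calibration(n); print(n,c)
    im=optics.snapshot(n); cv2.imwrite(f"pics/{n}0.png",im[:,:,::-1])
E
```

```text
pics
{'clock': 0.0, 'joint_pos': array([-1.32916241,  0.52205045, -0.03634691,  1.59998967,  0.02117584,
        1.02109434, -0.11280622]), 'joint_vel': array([ 0.00130907, -0.00072033,  0.00075316,  0.00206034,  0.00033821,
       -0.00136088,  0.0001699 ]), 'joint_efforts': array([ 1.59200052e-03, -9.27130938e+01,  1.98069692e+00, -3.69906807e+01,
        1.79628131e-02,  8.56874714e-03,  2.59094463e-05]), 'position': array([0.19166809, 0.5945349 , 0.23070936]), 'tcp_rot': array([-1.52595409,  1.56963825, -1.83780025]), 'wrist_force': array([-0.25588631,  0.29917799, -0.03688703]), 'moment': array([0.03356762, 0.07220896, 0.02996023]), 'finger_gap': 0.9964056550111428}
scene {'fx': 466.83285096531273, 'fy': 466.83285096531273, 'cx': 321.5880159463479, 'cy': 205.13055634880882, 'R': array([[-1.73230641e-01,  9.84881060e-01, -6.65064352e-04],
       [ 7.00577425e-01,  1.22749823e-01, -7.02939366e-01],
       [-6.92230032e-01, -1.22236566e-01, -7.11249467e-01]]), 't': array([ 0.12127104, -0.22543544,  1.92961326])}
side {'fx': 406.7743241965481, 'fy': 406.7743241965481, 'cx': 316.6366218894778, 'cy': 196.5052331818277, 'R': array([[-0.73921703,  0.67318388, -0.01953584],
       [ 0.46005779,  0.48357548, -0.74464864],
       [-0.4918384 , -0.55944457, -0.66717071]]), 't': array([ 0.43099172, -0.07463726,  1.47446664])}
wrist {'fx': 309.70691628693146, 'fy': 309.70691628693146, 'cx': 317.3080427383123, 'cy': 194.62583272435114, 'R': array([[ 3.06881579e-01,  9.51747706e-01, -3.61893559e-05],
       [ 9.05801386e-01, -2.92054973e-01,  3.06965376e-01],
       [ 2.92143023e-01, -9.42347997e-02, -9.51720682e-01]]), 't': array([-0.62427198, -0.0395917 ,  0.38024045])}
```

View pics/scene0.png

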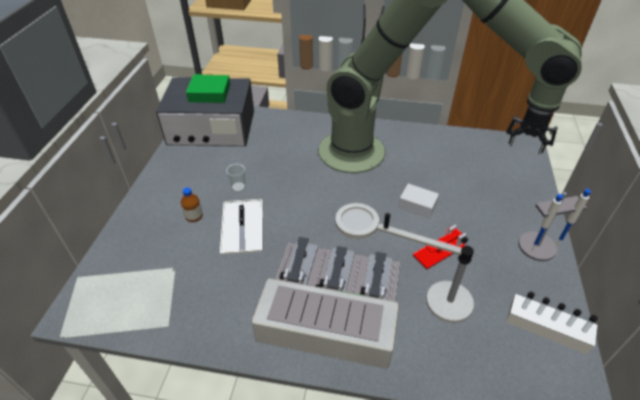

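View pics/side0.png

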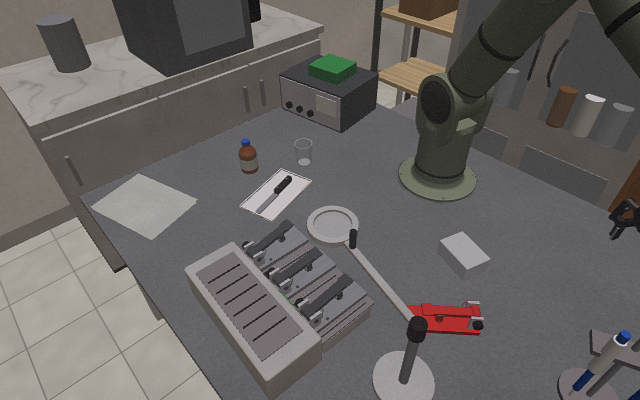

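View pics/wrist0.png

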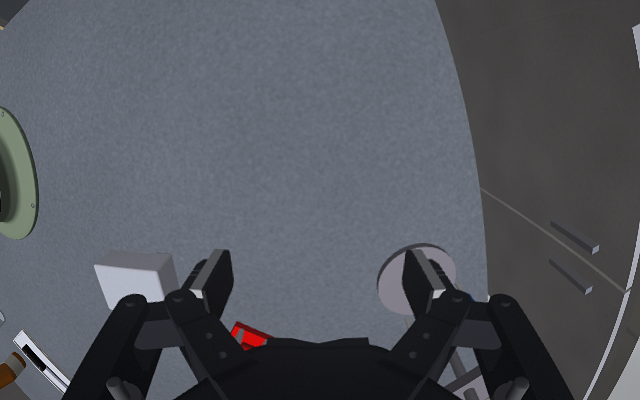

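The scene camera faces the robot, so its right is +y. Three heads show in the scene view, at about (300,258), (338,265) and (377,272). The red look-alike is at (440,247). The gauge lies in its tray at (242,215), the magnifier pin is at (387,219) and its hinge at (466,255).

```bash
cat > h.py <<'E'
import numpy as np, cv2
from workcell import get_obs, optics
from scipy.spatial.transform import Rotation as Ro
def cal(n):
    c=optics.calibration(n); c['n']=n; c['R']=np.array(c['R']); c['t']=np.array(c['t']); return c
def ray(c,p):
    x=(p[0]-c['cx'])/c['fx']; y=(p[1]-c['cy'])/c['fy']
    if c['n']=='wrist':
        r=np.hypot(x,y); s=np.sin(r)/r if r>1e-9 else 1; d=np.array([x*s,y*s,np.cos(r)])
    else: d=np.array([x,y,1.]); d/=np.linalg.norm(d)
    return -c['R'].T@c['t'], c['R'].T@d
def plane(c,p,z):
    o,d=ray(c,p); return o+d*(z-o[2])/d[2]
def tri(obs):
    A=np.zeros((3,3));b=np.zeros(3);L=[]
    for c,p in obs:
        o,d=ray(c,p);P=np.eye(3)-np.outer(d,d);A+=P;b+=P@o;L.append((o,d))
    X=np.linalg.solve(A,b)
    return X,[round(1000*np.linalg.norm(np.cross(X-o,d)),1) for o,d in L]
def proj(c,X):
    v=c['R']@np.asarray(X,float)+c['t']
    if c['n']=='wrist':
        th=np.arctan2(np.hypot(v[0],v[1]),v[2]);u=v[:2]/np.hypot(v[0],v[1])*th
    else: u=v[:2]/v[2]
    return np.array([c['cx']+c['fx']*u[0],c['cy']+c['fy']*u[1]])
def crop(im,x0,y0,w,h,s,name,grid=None):
    k=cv2.resize(im[y0:y0+h,x0:x0+w,::-1],None,fx=s,fy=s,interpolation=cv2.INTER_CUBIC)
    cv2.imwrite('pics/'+name,k)
def R_now():
    return Ro.from_euler('xyz',get_obs()['tcp_rot'])
E
python3 - <<'E'
from h import *
a=cv2.imread('pics/scene0.png')[:,:,::-1]; b=cv2.imread('pics/side0.png')[:,:,::-1]
crop(a,200,180,280,180,2.8,'c1.png'); crop(b,180,150,310,240,2.5,'c2.png')
c=cal('scene');s=cal('side')
for n,p,q in [('pin top',(387,216),(352,232)),('hinge',(466,253),(418,324)),('lens',(357,219),(333,224))]:
    print(n,tri([(c,p),(s,q)]))
o=get_obs();print(R_now().as_matrix().round(2))
E
```

```text
pin top (array([0.62481834, 0.16751707, 0.29040119]), [np.float64(0.9), np.float64(0.9)])
hinge (array([0.6699224 , 0.38670793, 0.2361931 ]), [np.float64(3.0), np.float64(3.0)])
lens (array([0.60191107, 0.08549189, 0.23840309]), [np.float64(0.4), np.float64(0.4)])
[[-0.    0.31  0.95]
 [-0.    0.95 -0.31]
 [-1.   -0.    0.  ]]
```

View pics/c1.png

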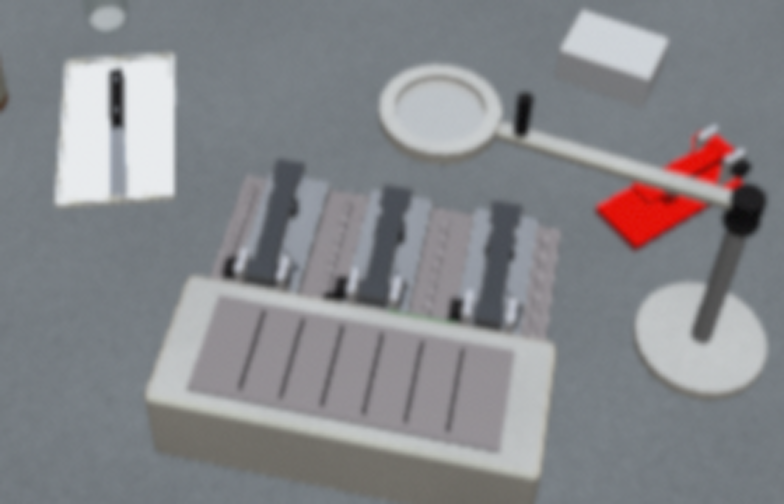

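View pics/c2.png

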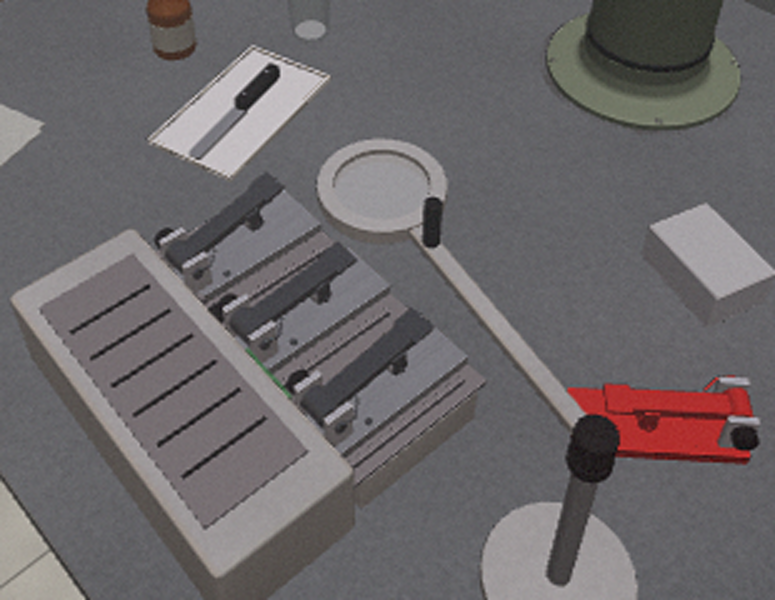

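Emit:
drive_tool:
  rows:
    - [0,0,0.05,0,0,0]
    - [0,0,0.1,0,0,-5]
    - [0.43,-0.42,0.1,0,0,-84]
    - [0.43,-0.42,0.1,0,0,-84]
    - [0.43,-0.42,0.1,0,0,-84]
    - [0.43,-0.42,0.1,0,0,-84]
    - [0.43,-0.42,0.1,0,0,-84]
    - [0.43,-0.42,0.1,0,0,-84]
    - [0.43,-0.42,0.1,0,0,-84]
    - [0.43,-0.42,0.1,0,0,-84]
    - [0.43,-0.42,0.1,0,0,-84]
    - [0.43,-0.42,0.1,0,0,-84]
  gripper: 0.2

```text
clock: 1.35
position: [0.5505, 0.244, 0.3313]
tcp_rot: [-1.495, 1.571, 3.005]
wrist_force: [0.9, 1.2, -0.6]
finger_gap: 0.601
```

Emit:
drive_tool:
  rows:
    - [0.06,-0.06,0,0,0,0]
    - [0.06,-0.06,0,0,0,0]
    - [0.06,-0.06,0,0,0,0]
    - [0.06,-0.06,0,0,0,0]

```text
clock: 1.75
position: [0.6096, 0.1848, 0.3308]
tcp_rot: [-0.959, 1.57, -2.739]
wrist_force: [-0.6, 1.5, 0.1]
finger_gap: 0.6
```

Run:
```python
from h import *
o=get_obs();print(o['position'],R_now().as_matrix().round(3),o['joint_pos'].round(2))
c=cal('wrist');im=optics.snapshot('wrist');cv2.imwrite('pics/w1.png',im[:,:,::-1])
print(proj(c,o['position']),proj(c,[0.625,0.1675,0.29]),c['R'],-c['R'].T@c['t'])
```

```text
[0.60957894 0.18484487 0.3307638 ] [[-0.001  0.978 -0.207]
 [-0.    -0.207 -0.978]
 [-1.    -0.001  0.001]] [-0.66  0.49  0.43  1.45 -0.21  1.24 -0.42]
[318.1953553 252.9870468] [346.18336187 241.65281438] [[ 9.78321382e-01 -2.07092276e-01 -2.51154150e-04]
 [-1.97074397e-01 -9.31367342e-01  3.06131598e-01]
 [-6.36314062e-02 -2.99445592e-01 -9.51989171e-01]] [0.62534264 0.2613837  0.47395291]
```

View pics/w1.png

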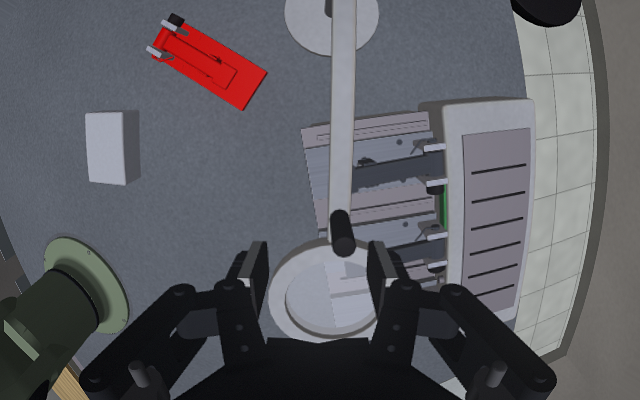

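The pin top is at about (345,246), where the two-view fix put it. Next I lower over it and close.

Emit:
drive_tool:
  rows:
    - [0.016,-0.019,0,0,0,0]
    - [0.016,-0.019,-0.03,0,0,0]
    - [0.016,-0.019,-0.078,0,0,0]
    - [0.016,-0.019,-0.078,0,0,0]
    - [0.016,-0.019,-0.078,0,0,0]

```text
clock: 2.3
position: [0.6251, 0.1675, 0.2542]
tcp_rot: [-1.37, 1.57, 3.136]
wrist_force: [0.9, 0.4, 0.8]
finger_gap: 0.6
```

Emit:
drive_tool:
  rows:
    - [0,0,0,0,0,0]
    - [0,0,0,0,0,0]
    - [0,0,0,0,0,0]
    - [0,0,0,0,0,0]
    - [0,0,0,0,0,0]
  gripper: -1
  newtons: 20

```text
clock: 2.8
position: [0.626, 0.1668, 0.2551]
tcp_rot: [2.298, 1.568, 0.521]
wrist_force: [-2.6, 1.2, 10.0]
finger_gap: 0.181
```

Run:
```python
import numpy as np
h=np.array([.670,.387]);p=lambda t:h+.225*np.array([-np.sin(t),-np.cos(t)])
for a,b in((.197,.9),(.9,1.6)):
    print([[*(p(t)-p(a)).round(3).tolist(),0,0,0,round(-25*(t-a)/(b-a))] for t in np.linspace(a,b,11)[1:]])
```

```text
[[-0.015, 0.004, 0, 0, 0, -2], [-0.03, 0.008, 0, 0, 0, -5], [-0.045, 0.014, 0, 0, 0, -8], [-0.06, 0.021, 0, 0, 0, -10], [-0.073, 0.029, 0, 0, 0, -12], [-0.086, 0.037, 0, 0, 0, -15], [-0.099, 0.047, 0, 0, 0, -18], [-0.111, 0.057, 0, 0, 0, -20], [-0.122, 0.069, 0, 0, 0, -22], [-0.132, 0.081, 0, 0, 0, -25]]
[[-0.009, 0.013, 0, 0, 0, -2], [-0.018, 0.026, 0, 0, 0, -5], [-0.025, 0.04, 0, 0, 0, -8], [-0.032, 0.054, 0, 0, 0, -10], [-0.037, 0.069, 0, 0, 0, -12], [-0.042, 0.084, 0, 0, 0, -15], [-0.045, 0.099, 0, 0, 0, -18], [-0.047, 0.115, 0, 0, 0, -20], [-0.049, 0.131, 0, 0, 0, -23], [-0.049, 0.146, 0, 0, 0, -25]]
```

Emit:
drive_tool:
  rows:
    - [0,0,0.003,0,0,0]
    - [-0.015,0.004,0.003,0,0,-2]
    - [-0.03,0.008,0.003,0,0,-5]
    - [-0.045,0.014,0.003,0,0,-8]
    - [-0.06,0.021,0.003,0,0,-10]
    - [-0.073,0.029,0.003,0,0,-12]
    - [-0.086,0.037,0.003,0,0,-15]
    - [-0.099,0.047,0.003,0,0,-18]
    - [-0.111,0.057,0.003,0,0,-20]
    - [-0.122,0.069,0.003,0,0,-22]
    - [-0.132,0.081,0.003,0,0,-25]

```text
clock: 3.9
position: [0.4934, 0.2482, 0.2563]
tcp_rot: [2.547, 1.57, 0.331]
wrist_force: [12.1, 5.5, -18.1]
finger_gap: 0.177
```

Emit:
drive_tool:
  rows:
    - [-0.009,0.013,0,0,0,-2]
    - [-0.018,0.026,0,0,0,-5]
    - [-0.025,0.04,0,0,0,-8]
    - [-0.032,0.054,0,0,0,-10]
    - [-0.037,0.069,0,0,0,-12]
    - [-0.042,0.084,0,0,0,-15]
    - [-0.045,0.099,0,0,0,-18]
    - [-0.047,0.115,0,0,0,-20]
    - [-0.049,0.131,0,0,0,-23]
    - [-0.049,0.146,0,0,0,-25]

```text
clock: 4.9
position: [0.4447, 0.3935, 0.2564]
tcp_rot: [1.591, 1.57, -1.062]
wrist_force: [7.3, -3.4, -9.1]
finger_gap: 0.18
```

Emit:
drive_tool:
  rows:
    - [0,0,0,0,0,0]
    - [0,0,0,0,0,0]
    - [0,0,0.05,0,0,0]
    - [0,0,0.1,0,0,0]
    - [0,0,0.12,0,0,8]
    - [0.1,-0.39,0.12,0,0,80]
    - [0.1,-0.39,0.12,0,0,80]
    - [0.1,-0.39,0.12,0,0,80]
    - [0.1,-0.39,0.12,0,0,80]
    - [0.1,-0.39,0.12,0,0,80]
    - [0.1,-0.39,0.12,0,0,80]
    - [0.1,-0.39,0.12,0,0,80]
  gripper: 0.2

```text
clock: 6.1
position: [0.5256, 0.0762, 0.377]
tcp_rot: [2.214, 1.57, 0.683]
wrist_force: [1.0, -0.2, 0.7]
finger_gap: 0.596
```

Run:
```python
from h import *
o=get_obs();print(o['position'],R_now().as_matrix().round(3),o['joint_pos'].round(2))
M=R_now().as_matrix();print(np.degrees(np.arctan2(M[1,1],M[0,1])))
im=optics.snapshot('side');cv2.imwrite('pics/s2.png',im[:,:,::-1])
im=optics.snapshot('scene');cv2.imwrite('pics/sc2.png',im[:,:,::-1])
```

```text
[0.52561752 0.07615158 0.3770404 ] [[ 0.001  0.999  0.039]
 [ 0.001  0.039 -0.999]
 [-1.     0.001 -0.001]] [-0.68  0.27  0.55  1.66 -0.15  1.25 -0.06]
2.258128152133428
```

View pics/s2.png

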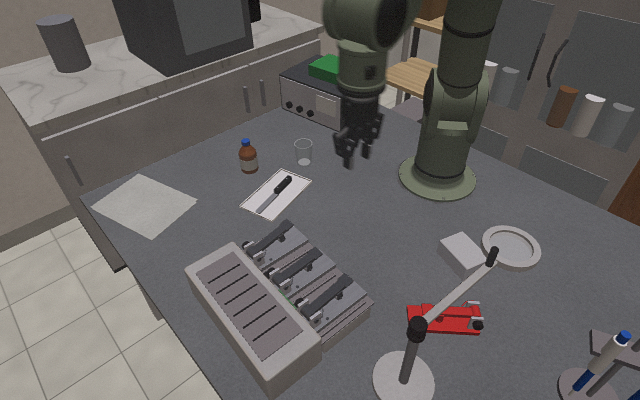

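The magnifier now lies out to the left: its pin is at (492,256) and the lens at (511,247) in the side view. I go on turning and look down at the pump.

Emit:
drive_tool:
  rows:
    - [0.0,-0.05,0.0,0,0,88]
    - [0.0,-0.05,0.0,0,0,88]
    - [0.0,-0.05,0.0,0,0,88]
    - [0.0,-0.05,0.0,0,0,88]
    - [0.0,-0.05,0.0,0,0,88]
    - [0.0,-0.05,0.0,0,0,88]
    - [0.0,-0.05,0.0,0,0,88]
    - [0.0,-0.05,0.0,0,0,88]
    - [0.0,-0.05,0.0,0,0,88]
    - [0.0,-0.05,0.0,0,0,88]
    - [0.0,-0.05,0.0,0,0,88]
    - [0.0,-0.05,0.0,0,0,88]

```text
clock: 7.4
position: [0.5254, 0.0283, 0.3768]
tcp_rot: [0.215, 1.57, 0.215]
wrist_force: [0.1, -1.0, -0.6]
finger_gap: 0.601
```

Run:
```python
from h import *
o=get_obs();print(o['position'],o['joint_pos'].round(2),o['clock'])
M=R_now().as_matrix();print(np.degrees(np.arctan2(M[1,1],M[0,1])))
c=cal('wrist');im=optics.snapshot('wrist');cv2.imwrite('pics/w3.png',im[:,:,::-1])
import pickle;pickle.dump(c,open('w3.pkl','wb'))
```

```text
[0.52543526 0.02828721 0.37677835] [-0.42  0.24  0.31  1.67 -0.08  1.25  1.48] 7.4
89.97303914621986
```

View pics/w3.png

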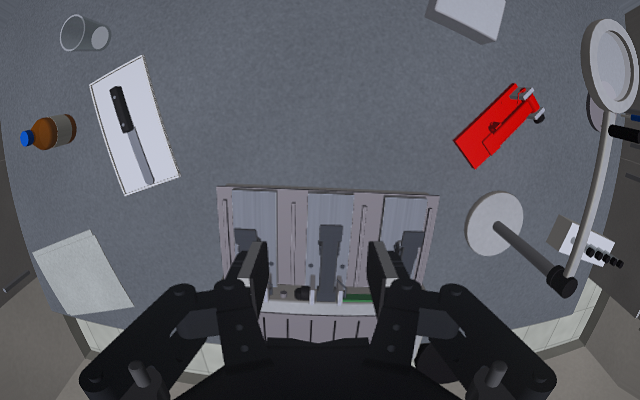

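Run:
```python
from h import *
import pickle;c=pickle.load(open('w3.pkl','rb'));s=cal('side')
for n,p,z in [('pl1a',(385,197),.08),('pl1b',(430,197),.08),('pl2a',(307,194),.08),('pl2b',(354,194),.08),('pl3a',(232,190),.08),('pl3b',(278,190),.08),('decka',(217,186),.066),('deckb',(439,196),.066),('hand',(113,88),.022),('handfront',(128,130),.022),('tip',(153,183),.005),('tray',(90,85),.01),('tray',(143,56),.01),('tray',(179,177),.01),('tray',(125,195),.01)]:
    print(n,plane(c,p,z).round(4))
b=cv2.imread('pics/s2.png')[:,:,::-1]
crop(b,180,200,210,190,3.1,'c3.png')
crop(b,230,150,100,80,7,'c4.png')
```

```text
pl1a [0.5924 0.1313 0.08  ]
pl1b [0.5926 0.2049 0.08  ]
pl2a [0.5875 0.0129 0.08  ]
pl2b [0.5876 0.0833 0.08  ]
pl3a [ 0.581  -0.1017  0.08  ]
pl3b [ 0.5812 -0.0304  0.08  ]
decka [ 0.5786 -0.1304  0.066 ]
deckb [0.5956 0.2264 0.066 ]
hand [ 0.4012 -0.3467  0.022 ]
handfront [ 0.4829 -0.3174  0.022 ]
tip [ 0.5892 -0.2849  0.005 ]
tray [ 0.3851 -0.4168  0.01  ]
tray [ 0.3501 -0.2835  0.01  ]
tray [ 0.5772 -0.2235  0.01  ]
tray [ 0.6116 -0.3549  0.01  ]
```

View pics/c3.png

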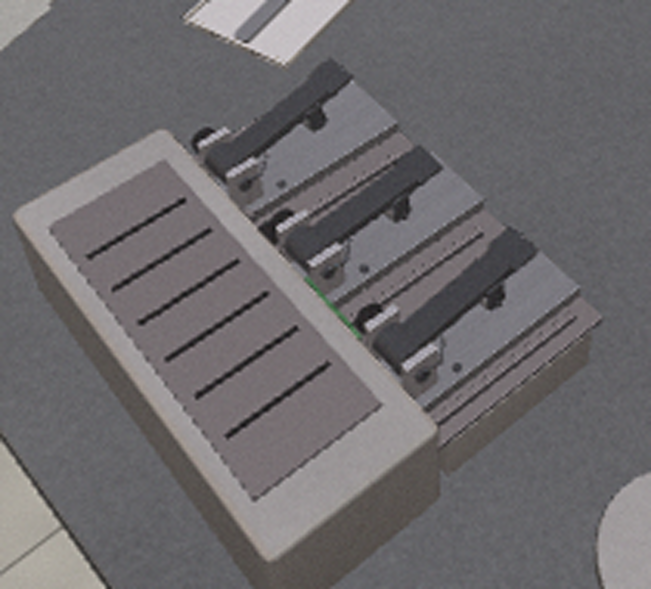

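View pics/c4.png

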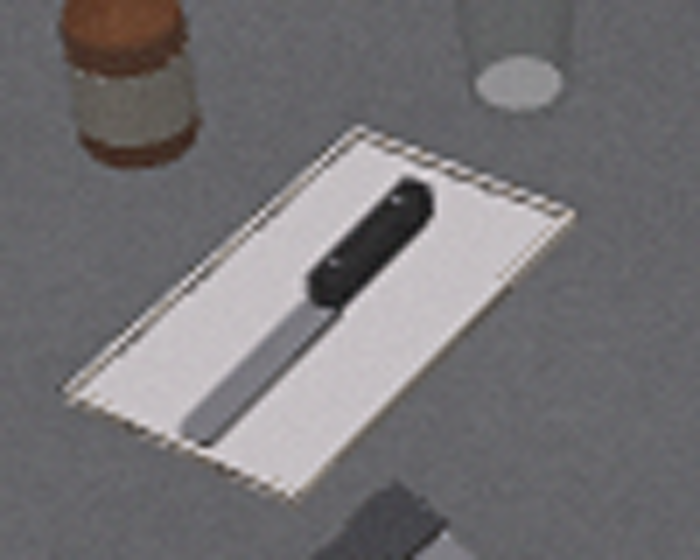

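Run:
```python
from h import *
import pickle;c=pickle.load(open('w3.pkl','rb'));s=cal('side')
sc=cal('scene')
for n,p in [('beaker base',(303,162)),('reagent',(249,171)),('tip_box',(465,268))]: print(n,plane(s,p,0.0).round(3))
for n,p in [('beaker base',(238,187)),('reagent',(193,217))]: print(n,plane(sc,p,0.0).round(3))
print('hand', plane(s,(230+405/7,150+185/7),.026),plane(s,(230+325/7,150+300/7),.026),plane(s,(230+203/7,150+437/7),.008))
# handle height by two views: handle rear/front
print(tri([(s,(230+405/7,150+188/7)),(c,(114,90))]))
print(tri([(s,(230+203/7,150+437/7)),(c,(153,183))]))
```

```text
beaker base [ 0.293 -0.396  0.   ]
reagent [ 0.475 -0.494  0.   ]
tip_box [ 0.286  0.305 -0.   ]
beaker base [ 0.292 -0.394  0.   ]
reagent [ 0.471 -0.506  0.   ]
hand [ 0.40900949 -0.34248001  0.026     ] [ 0.49341506 -0.30067989  0.026     ] [ 0.58397952 -0.2805355   0.008     ]
(array([ 0.40510334, -0.34755202,  0.01852115]), [np.float64(0.4), np.float64(0.4)])
(array([ 0.58639904, -0.27849546,  0.01254125]), [np.float64(1.7), np.float64(1.7)])
```

Emit:
drive_tool:
  rows:
    - [0.19,0.12,0,0,0,0]
    - [0.19,0.12,0,0,0,0]
    - [0.19,0.12,0,0,0,0]
    - [0.19,0.12,0,0,0,0]
    - [0.19,0.12,0,0,0,0]
    - [0.19,0.12,0,0,0,0]
    - [0.19,0.12,0,0,0,0]

```text
clock: 8.15
position: [0.7157, 0.1486, 0.3757]
tcp_rot: [-2.234, 1.57, -2.237]
wrist_force: [-0.5, 0.1, 0.0]
finger_gap: 0.599
```

```bash
cat >> h.py <<'E'
import pickle
def shot(n,name):
    c=cal(n);im=optics.snapshot(n);cv2.imwrite('pics/'+name+'.png',im[:,:,::-1]);pickle.dump(c,open(name+'.pkl','wb'));return c,im
def ld(name): return pickle.load(open(name+'.pkl','rb'))
E
python3 - <<'E'
from h import *
print(get_obs()['position']);c,im=shot('wrist','w4')
E
```

```text
[0.71570231 0.1486403  0.37568718]
```

Emit:
drive_tool:
  rows:
    - [0,-0.24,0,0,0,0]
    - [0,-0.24,0,0,0,0]
    - [0,-0.24,0,0,0,0]
    - [0,-0.24,0,0,0,0]
    - [0,-0.24,0,0,0,0]
    - [0,-0.24,0,0,0,0]
    - [0,-0.24,0,0,0,0]

```text
clock: 8.9
position: [0.715, -0.0924, 0.3773]
tcp_rot: [0.159, 1.57, 0.156]
wrist_force: [0.9, 1.7, -1.0]
finger_gap: 0.604
```

Run:
```python
from h import *
print(get_obs()['position']);c,im=shot('wrist','w5')
a=cv2.imread('pics/w4.png');b=cv2.imread('pics/w5.png')
crop(a[:,:,::-1],120,80,330,200,2.4,'c5.png')
crop(b[:,:,::-1],200,80,330,200,2.4,'c6.png')
```

```text
[ 0.71497669 -0.09235038  0.37726312]
```

View pics/c5.png

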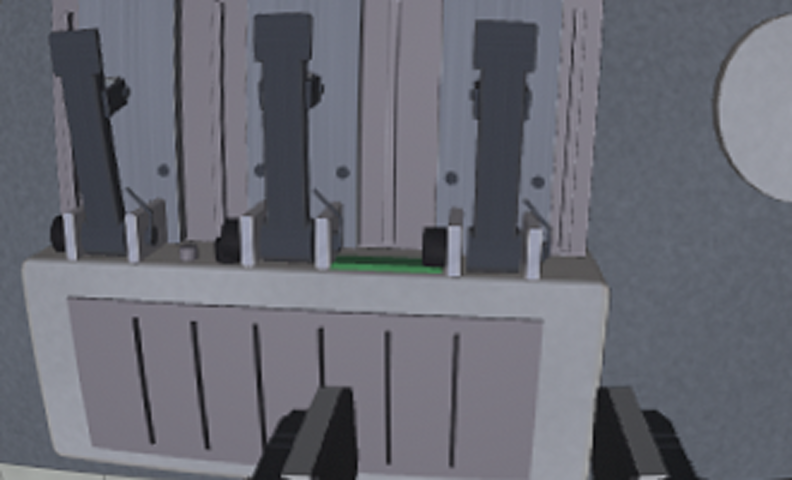

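View pics/c6.png

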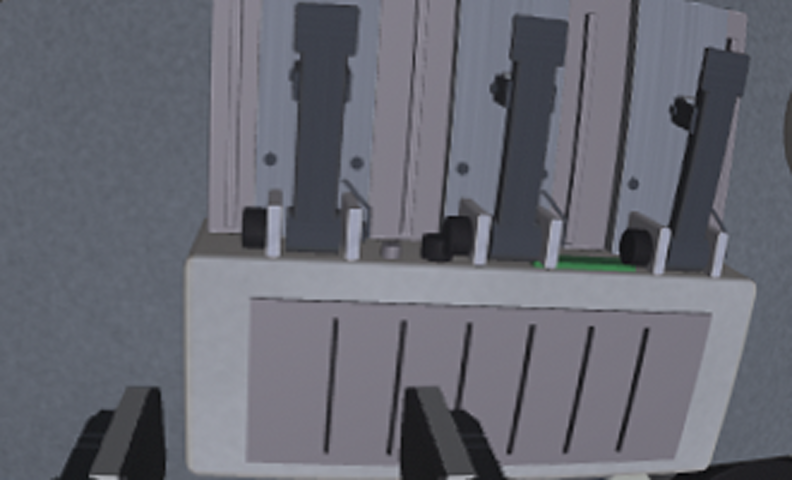

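Run:
```python
from h import *
a=ld('w4');b=ld('w5')
A=lambda u,v:(120+(u+.0)/2.4,80+v/2.4); B=lambda u,v:(200+u/2.4,80+v/2.4)
for n,p,q in [('a3FL',(51,33),(296,6)),('a3FR',(98,30),(358,6)),('a2FL',(254,16),(514,17)),('a2FR',(311,14),(567,20)),('a1FL',(475,22),(706,50)),('a1FR',(537,24),(748,56)),
 ('a3back',(87,250),(288,247)),('a2bL',(263,258),(493,258)),('a2bR',(311,258),(541,259)),('a1bL',(468,266),(671,265)),('a1bR',(519,268),(708,269)),
 ('hole3',(163,170),(357,162)),('h2L',(260,170),(462,168)),('h1L',(451,178),(633,184)),('hole3L',None,(270,159)),('h1R',(538,182),None),('h2R',(343,172),None)]:
    if p and q: X,e=tri([(a,A(*p)),(b,B(*q))]);print(n,X.round(4),e)
    else: print(n,'plane',(plane(a,A(*p),.08) if p else plane(b,B(*q),.08)).round(4))
```

```text
a3FL [ 0.6167 -0.0849  0.1447] [np.float64(0.6), np.float64(0.6)]
a3FR [ 0.6174 -0.054   0.1443] [np.float64(0.5), np.float64(0.5)]
a2FL [0.6181 0.0322 0.1282] [np.float64(0.2), np.float64(0.2)]
a2FR [0.6182 0.0633 0.1275] [np.float64(0.5), np.float64(0.5)]
a1FL [0.626  0.1493 0.1367] [np.float64(0.4), np.float64(0.4)]
a1FR [0.6265 0.1807 0.1362] [np.float64(0.1), np.float64(0.1)]
a3back [ 0.7485 -0.0889  0.1203] [np.float64(0.2), np.float64(0.2)]
a2bL [0.7538 0.0283 0.1241] [np.float64(0.5), np.float64(0.5)]
a2bR [0.7535 0.0572 0.1262] [np.float64(0.7), np.float64(0.7)]
a1bL [0.7575 0.1452 0.1273] [np.float64(0.0), np.float64(0.0)]
a1bR [0.7592 0.1733 0.1279] [np.float64(0.7), np.float64(0.7)]
hole3 [ 0.707  -0.0473  0.0822] [np.float64(0.2), np.float64(0.2)]
h2L [0.7098 0.0176 0.081 ] [np.float64(0.0), np.float64(0.0)]
h1L [0.7166 0.1349 0.0822] [np.float64(0.1), np.float64(0.1)]
hole3L plane [ 0.7054 -0.0992  0.08  ]
h1R plane [0.7193 0.187  0.08  ]
h2R plane [0.7124 0.0695 0.08  ]
```

Heights come out at about 0.136 (arm 1), 0.127 (arm 2) and 0.143 (arm 3) at the tab fronts. That makes arm 1 about 0.13 rad, arm 3 about 0.19 rad, and arm 2 about 0.06 rad, which is too low. I grip arm 2's tab by its sides and raise it.

Emit:
drive_tool:
  rows:
    - [-0.089,0.14,-0.05,0,0,-2.6]
    - [-0.089,0.14,-0.05,0,0,-2.6]
    - [-0.089,0.14,-0.1,0,0,-2.6]
    - [-0.089,0.14,-0.15,0,0,-2.6]
    - [-0.089,0.14,-0.2,0,0,-2.6]
    - [-0.089,0.14,-0.2,0,0,-2.6]
    - [-0.089,0.14,-0.2,0,0,-2.6]

```text
clock: 9.65
position: [0.6235, 0.0515, 0.1723]
tcp_rot: [-3.058, 1.564, -3.101]
wrist_force: [0.0, -0.2, -0.2]
finger_gap: 0.601
```

Run:
```python
from h import *
o=get_obs();print(o['position'],o['joint_pos'].round(2));c,im=shot('wrist','w6')
print(proj(c,[.618,.0478,.126]),proj(c,[.631,.0475,.126]))
```

```text
[0.62354231 0.05146266 0.17227408] [-0.35  0.61  0.26  1.66 -0.19  0.91  1.51]
[311.7900281  213.40674168] [312.29829759 231.45109912]
```

View pics/w6.png

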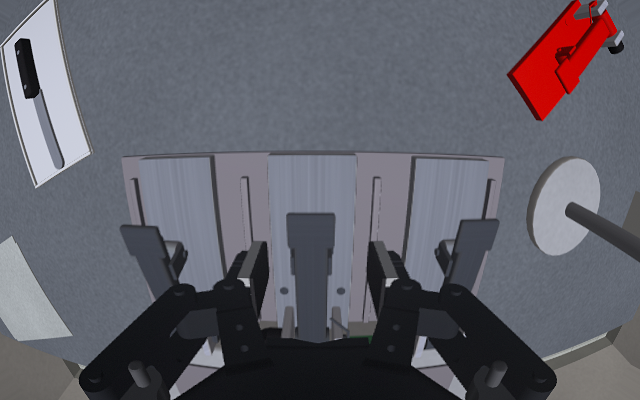

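Emit:
drive_tool:
  rows:
    - [0.002,-0.004,0,0,0,0]
    - [0.002,-0.004,-0.03,0,0,0]
    - [0.002,-0.004,-0.063,0,0,0]
    - [0.002,-0.004,-0.063,0,0,0]
    - [0.002,-0.004,-0.063,0,0,0]

```text
clock: 10.2
position: [0.6299, 0.0445, 0.1155]
tcp_rot: [0.089, 1.569, 0.043]
wrist_force: [0.9, 0.2, 0.2]
finger_gap: 0.602
```

Emit:
drive_tool:
  rows:
    - [0,0,0,0,0,0]
    - [0,0,0,0,0,0]
    - [0,0,0,0,0,0]
    - [0,0,0,0,0,0]
  gripper: -1
  newtons: 40

```text
clock: 10.6
position: [0.6299, 0.0458, 0.1149]
tcp_rot: [0.389, 1.568, 0.343]
wrist_force: [2.5, 4.2, 1.7]
finger_gap: 0.357
```

Emit:
drive_tool:
  rows:
    - [0,0,0.003,0,0,0]
    - [0,0,0.006,0,0,0]
    - [0.001,0,0.009,0,0,0]
    - [0.001,0,0.012,0,0,0]
    - [0.002,0,0.014,0,0,0]
    - [0.002,0,0.014,0,0,0]
    - [0.002,0,0.014,0,0,0]

```text
clock: 11.3
position: [0.6311, 0.0453, 0.1279]
tcp_rot: [0.489, 1.57, 0.443]
wrist_force: [2.7, 3.6, -2.4]
finger_gap: 0.36
```

Emit:
drive_tool:
  rows:
    - [0,0,0,0,0,0]
    - [0,0,0,0,0,0]
    - [0,0,0,0,0,0]
    - [0,0,0.05,0,0,0]
    - [0,0,0.1,0,0,0]
    - [0,0,0.1,0,0,0]
    - [0,0,0.1,0,0,0]
    - [0,0,0.1,0,0,0]
  gripper: 0.2

```text
clock: 12.1
position: [0.6303, 0.0449, 0.2265]
tcp_rot: [-2.922, 1.57, -2.968]
wrist_force: [-0.2, -1.1, 0.5]
finger_gap: 0.602
```

Run:
```python
from h import *
o=get_obs();print(o['position'],o['joint_pos'].round(2));c,im=shot('side','s7');crop(im,180,200,210,190,3.1,'c7.png')
```

```text
[0.63026618 0.04490215 0.22649817] [-0.35  0.55  0.28  1.6  -0.17  1.02  1.51]
```

View pics/c7.png

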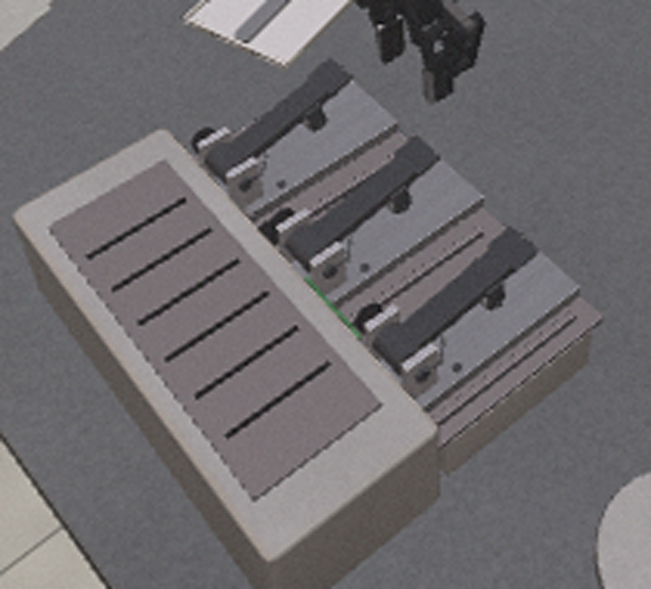

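Emit:
drive_tool:
  rows:
    - [-0.2,-0.37,0.05,0,0,-90]
    - [-0.2,-0.37,0.05,0,0,-90]
    - [-0.2,-0.37,0.05,0,0,-90]
    - [-0.2,-0.37,0.05,0,0,-90]
    - [-0.2,-0.37,0.05,0,0,-90]
    - [-0.2,-0.37,0.05,0,0,-90]
    - [-0.2,-0.37,0.05,0,0,-90]
    - [-0.2,-0.37,0.05,0,0,-90]
    - [-0.2,-0.37,0.05,0,0,-90]
    - [-0.2,-0.37,0.05,0,0,-90]
    - [-0.2,-0.37,0.05,0,0,-90]
    - [-0.2,-0.37,0.05,0,0,-90]

```text
clock: 13.35
position: [0.4304, -0.3249, 0.2764]
tcp_rot: [-1.62, 1.569, 3.044]
wrist_force: [-0.1, 0.7, -0.2]
finger_gap: 0.601
```

Emit:
drive_tool:
  rows:
    - [0,0,0,0,0,-69]
    - [0,0,0,0,0,-69]
    - [0,0,0,0,0,-69]
    - [0,0,0,0,0,-69]
    - [0,0,0,0,0,-69]
    - [0,0,0,0,0,-69]
    - [0,0,0,0,0,-69]
    - [0,0,0,0,0,-69]
    - [0,0,0,0,0,-69]
    - [0,0,0,0,0,-69]
    - [0,0,0,0,0,-69]

```text
clock: 14.45
position: [0.4307, -0.325, 0.2771]
tcp_rot: [-1.203, 1.57, 2.264]
wrist_force: [0.1, -0.5, 0.3]
finger_gap: 0.598
```

Run:
```python
from h import *
o=get_obs();print(o['position'],o['joint_pos'].round(2));c,im=shot('wrist','w8')
M=R_now().as_matrix();print(np.degrees(np.arctan2(M[1,1],M[0,1])))
```

```text
[ 0.43070334 -0.32497608  0.27714358] [-0.2   0.56  1.1   1.8  -0.55  1.13 -0.15]
-71.44170815252798
```

View pics/w8.png

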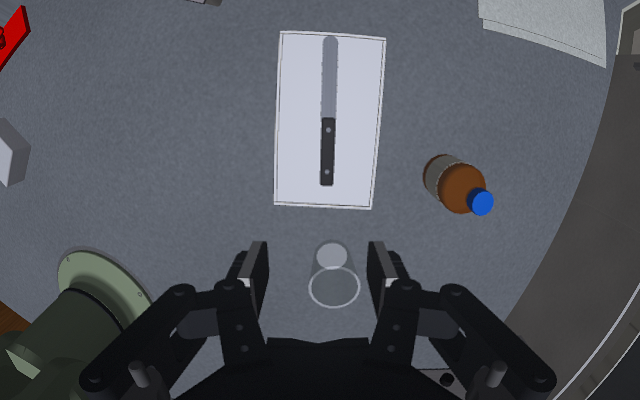

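Run:
```python
from h import *
c=ld('w8');w=ld('w3')
b=plane(c,(327,185),.026);f=plane(c,(329,118),.026);t=plane(c,(330.5,37),.009)
print(b,f,t); d=(t-b)[:2];L=np.hypot(*d);d/=L;print(L,np.degrees(np.arctan2(d[1],d[0])),'grip',t[:2]-.155*d,b[:2]+.045*d)
for p in [(279,31),(386,38),(274,205),(371,209)]:print(plane(c,p,.01).round(4))
print('two-view',tri([(c,(327,185)),(w,(113,88))]),tri([(c,(330.5,37)),(w,(153,183))]))
```

```text
[ 0.40121825 -0.34832818  0.026     ] [ 0.48550819 -0.32198197  0.026     ] [ 0.58832398 -0.28982188  0.009     ]
0.19603964936122467 17.364000101022967 grip [ 0.44038764 -0.33608026] [ 0.44416751 -0.33489833]
[ 0.5756 -0.2235  0.01  ]
[ 0.6133 -0.3586  0.01  ]
[ 0.3453 -0.2888  0.01  ]
[ 0.3836 -0.4216  0.01  ]
two-view (array([ 0.40027023, -0.34890085,  0.01954852]), [np.float64(0.7), np.float64(0.7)]) (array([ 0.59099804, -0.28948892, -0.00252924]), [np.float64(0.3), np.float64(0.3)])
```

Emit:
drive_tool:
  rows:
    - [0.011,-0.01,-0.05,0,0,-1]
    - [0.011,-0.01,-0.1,0,0,-1]
    - [0.011,-0.01,-0.15,0,0,-1]
    - [0.011,-0.01,-0.2,0,0,-1]
    - [0.011,-0.01,-0.23,0,0,-1]
    - [0.011,-0.01,-0.23,0,0,-1]
    - [0.011,-0.01,-0.23,0,0,-1]
    - [0.011,-0.01,-0.23,0,0,-1]

```text
clock: 15.3
position: [0.4426, -0.3357, 0.0493]
tcp_rot: [2.32, 1.568, -0.518]
wrist_force: [0.5, -0.3, 1.3]
finger_gap: 0.602
```

Run:
```python
from h import *
o=get_obs();print(o['position'],o['joint_pos'].round(2));c,im=shot('wrist','w9')
print(proj(c,[.442,-.3355,.026]))
```

```text
[ 0.44257645 -0.33574149  0.04926292] [ 0.04  0.85  0.76  1.94 -0.89  0.73  0.07]
[316.38249618 234.65726662]
```

View pics/w9.png

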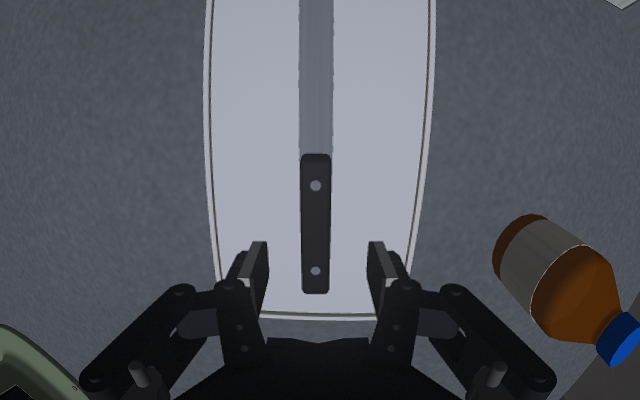

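Emit:
drive_tool:
  rows:
    - [0,0,-0.02,0,0,0]
    - [0,0,-0.035,0,0,0]
    - [0,0,-0.041,0,0,0]
    - [0,0,-0.041,0,0,0]
    - [0,0,-0.041,0,0,0]

```text
clock: 15.85
position: [0.4418, -0.3353, 0.0068]
tcp_rot: [1.858, 1.57, -0.98]
wrist_force: [-0.8, -0.0, 0.7]
finger_gap: 0.601
```

Emit:
drive_tool:
  rows:
    - [0,0,0,0,0,0]
    - [0,0,0,0,0,0]
    - [0,0,0,0,0,0]
    - [0,0,0,0,0,0]
    - [0,0,0,0,0,0]
  gripper: -1
  newtons: 40

```text
clock: 16.35
position: [0.442, -0.3352, 0.0068]
tcp_rot: [2.579, 1.57, -0.26]
wrist_force: [-0.5, 0.6, 7.2]
finger_gap: 0.202
```

Emit:
drive_tool:
  rows:
    - [0,0,0.03,0,0,0]
    - [0,0,0.08,0,0,0]
    - [0,0,0.13,0,0,0]
    - [0.0,0.04,0.17,0,0,-2]
    - [0.01,0.09,0.17,0,0,-4]
    - [0.01,0.14,0.17,0,0,-6]
    - [0.01,0.19,0.17,0,0,-8]
    - [0.01,0.24,0.17,0,0,-10]
    - [0.01,0.29,0.17,0,0,-12]
    - [0.01,0.34,0.17,0,0,-14]
    - [0.01,0.39,0.17,0,0,-16]
    - [0.01,0.44,0.17,0,0,-18]

```text
clock: 17.55
position: [0.4513, 0.1013, 0.1766]
tcp_rot: [-2.009, 1.57, 1.12]
wrist_force: [1.1, -0.3, -1.5]
finger_gap: 0.197
```

Emit:
drive_tool:
  rows:
    - [0,0.04,0,0,0,-1]
    - [0,0.068,0,0,0,-2]
    - [0,0.068,0,0,0,-2]
    - [0,0.068,0,0,0,-2]
    - [0,0.068,0,0,0,-2]

```text
clock: 18.05
position: [0.4517, 0.1661, 0.1765]
tcp_rot: [-1.865, 1.571, 1.23]
wrist_force: [-0.7, 0.2, -1.1]
finger_gap: 0.201
```

Run:
```python
from h import *
o=get_obs();print(o['position'],o['joint_pos'].round(2),o['clock'])
M=R_now().as_matrix();print(np.degrees(np.arctan2(M[1,1],M[0,1])),M.round(3))
c,im=shot('wrist','w10');c,im=shot('side','s10');c,im=shot('scene','sc10')
```

```text
[0.45174125 0.1660896  0.17647579] [-1.28  0.75  1.24  2.06 -0.87  1.   -1.19] 18.05
-92.70696073656883 [[ 0.    -0.047 -0.999]
 [ 0.    -0.999  0.047]
 [-1.    -0.    -0.   ]]
```

View pics/w10.png

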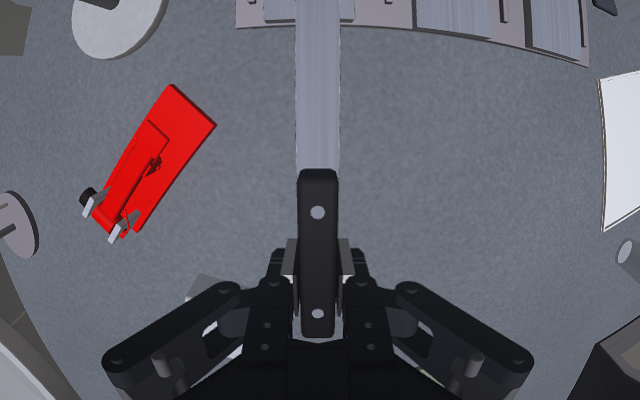

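View pics/s10.png

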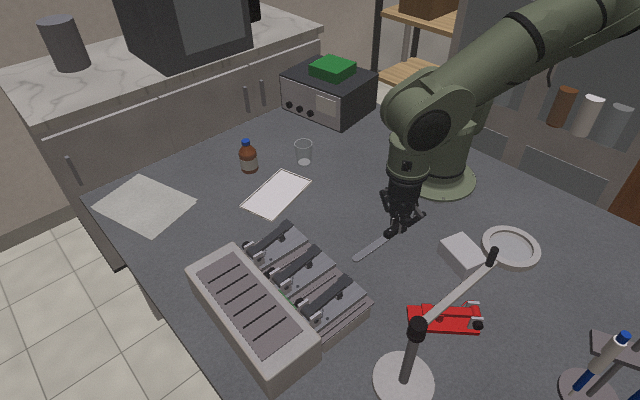

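Run:
```python
from h import *
c=ld('w10');z=.1765+.019
for p in [(317,337),(299,170),(337,170),(318,170)]:print(plane(c,p,z).round(4))
print(plane(c,(318,2),z-.017)) 
s=ld('s10');sc=ld('sc10')
print('tip side',plane(s,(356,259),.1765))
im=cv2.imread('pics/sc10.png')[:,:,::-1];crop(im,280,150,160,140,5,'c10.png')
```

```text
[0.4092 0.1679 0.1955]
[0.5007 0.171  0.1955]
[0.5    0.1553 0.1955]
[0.5004 0.1632 0.1955]
[0.57493678 0.15961983 0.1785    ]
tip side [0.60015932 0.1633778  0.1765    ]
```

View pics/c10.png

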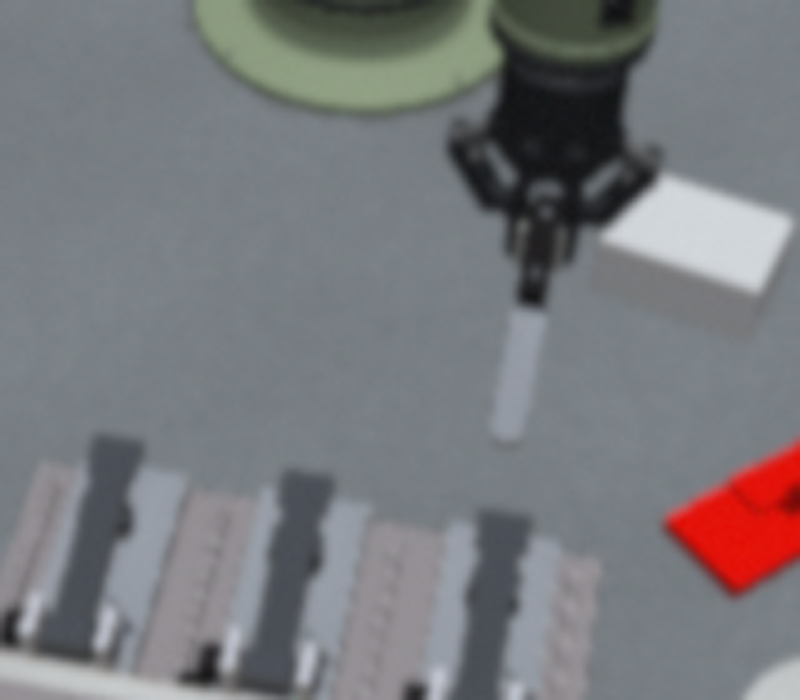

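Run:
```python
from h import *
s=ld('s10');sc=ld('sc10');im=cv2.imread('pics/s10.png')[:,:,::-1];crop(im,330,190,110,90,7,'c11.png')
print(proj(s,[.6097,.159,.176]),proj(sc,[.6097,.159,.176]))
```

```text
[351.88060993 260.23433071] [380.54605724 238.5282631 ]
```

View pics/c11.png

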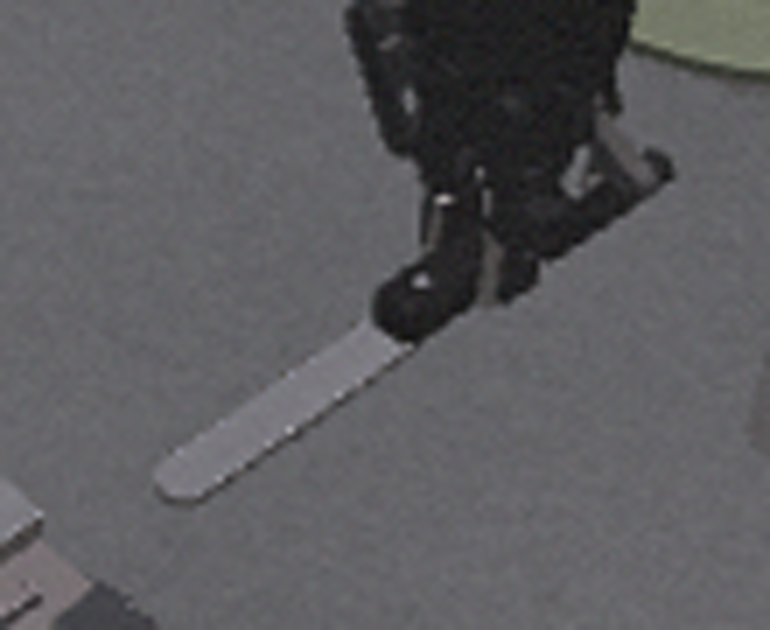

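Emit:
drive_tool:
  rows:
    - [0,0.007,-0.02,0,0,0]
    - [0,0.007,-0.05,0,0,0]
    - [0,0.007,-0.08,0,0,0]
    - [0,0.007,-0.09,0,0,0]
    - [0,0.007,-0.09,0,0,0]
    - [0,0.007,-0.09,0,0,0]

```text
clock: 18.8
position: [0.4523, 0.1737, 0.0873]
tcp_rot: [-2.857, 1.57, 0.238]
wrist_force: [0.8, 0.2, -0.5]
finger_gap: 0.201
```

Run:
```python
from h import *
o=get_obs();print(o['position'],o['joint_pos'].round(2),o['wrist_force'])
c,im=shot('wrist','w12');s,im2=shot('side','s12');crop(im2,280,190,140,120,5.5,'c12.png')
```

```text
[0.45231899 0.17369722 0.08729764] [-1.18  0.85  1.05  2.11 -1.06  0.85 -1.08] [ 0.78156333  0.15393088 -0.54415889]
```

View pics/w12.png

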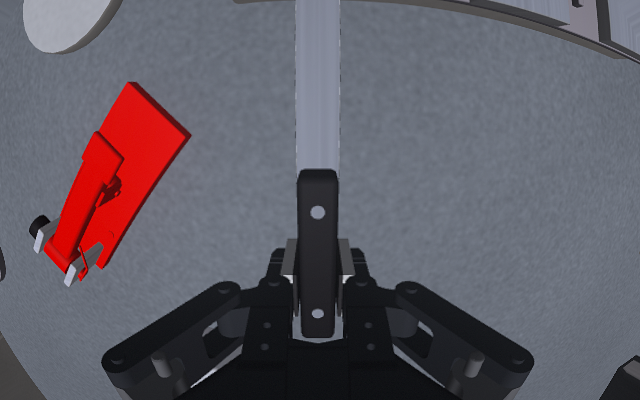

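View pics/c12.png

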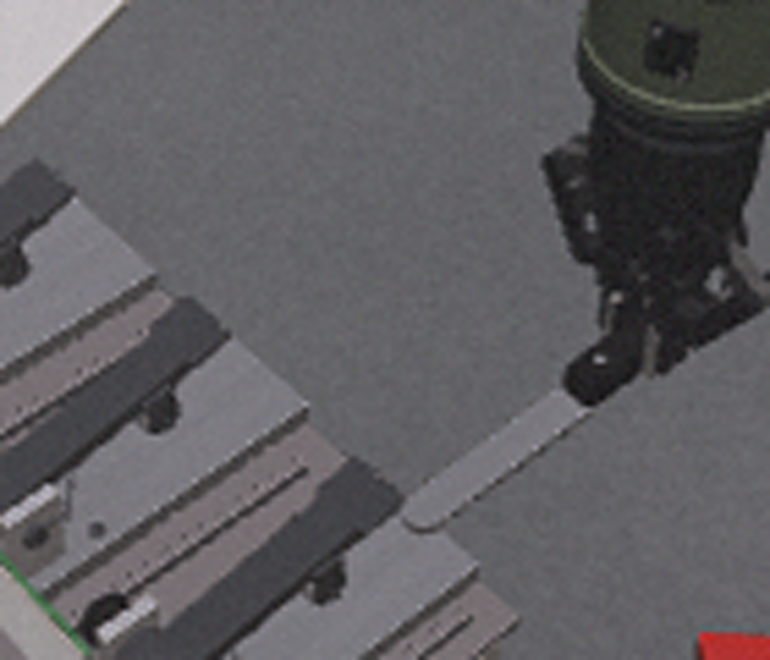

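Emit:
drive_tool:
  rows:
    - [0.01,0,-0.002,0,0,0]
    - [0.02,-0.001,-0.002,0,0,0]
    - [0.03,-0.001,-0.002,0,0,0]
    - [0.04,-0.002,-0.002,0,0,0]
    - [0.05,-0.002,-0.002,0,0,0]
    - [0.05,-0.002,-0.002,0,0,0]

```text
clock: 19.5
position: [0.5031, 0.1717, 0.0843]
tcp_rot: [2.801, 1.57, -0.388]
wrist_force: [-1.0, -0.8, -0.4]
finger_gap: 0.196
```

Emit:
drive_tool:
  rows:
    - [0.008,0,0,0,0,0]
    - [0.016,0,0,0,0,0]
    - [0.024,-0.001,0,0,0,0]
    - [0.03,-0.001,0,0,0,0]
    - [0.037,-0.002,0,0,0,0]
    - [0.037,-0.002,0,0,0,0]
    - [0.037,-0.002,0,0,0,0]

```text
clock: 20.2
position: [0.5387, 0.1698, 0.0842]
tcp_rot: [0.513, 1.571, -2.675]
wrist_force: [0.4, 0.8, -1.2]
finger_gap: 0.199
```

Run:
```python
from h import *
o=get_obs();print(o['position'],o['joint_pos'].round(2),o['wrist_force'])
c,im=shot('wrist','w13');s,im2=shot('side','s13');crop(im2,240,190,140,120,5.5,'c13.png')
```

```text
[0.538711   0.16983459 0.08422953] [-1.05  0.94  1.03  1.91 -1.02  0.94 -1.12] [ 0.39072525  0.75958792 -1.22559193]
```

View pics/w13.png

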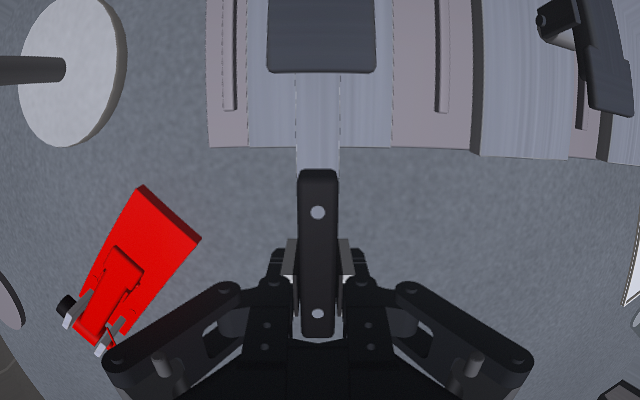

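View pics/c13.png

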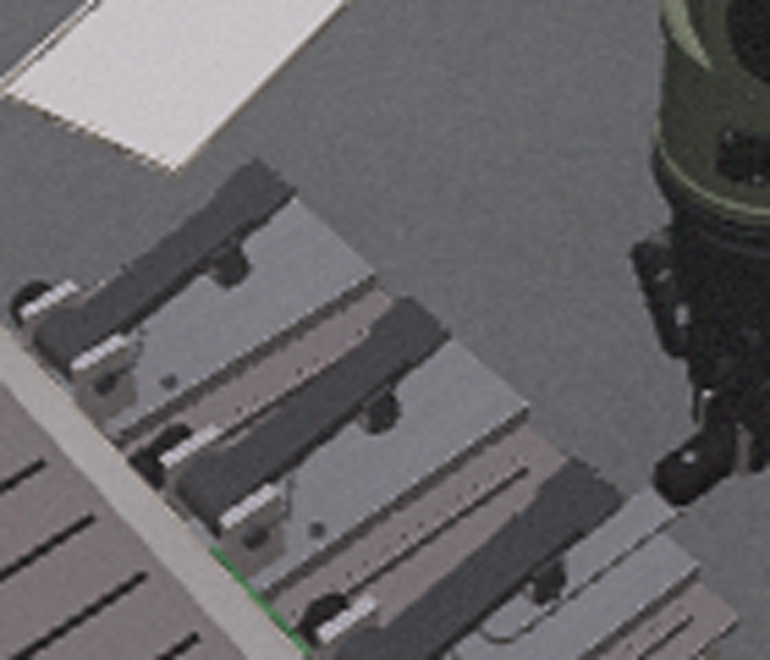

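Emit:
drive_tool:
  rows:
    - [0,0,-0.001,0,0,0]
    - [0,0,-0.001,0,0,0]
    - [0,0,-0.002,0,0,0]
    - [0,0,-0.002,0,0,0]

```text
clock: 20.7
position: [0.5386, 0.1701, 0.0824]
tcp_rot: [-1.144, 1.57, 1.952]
wrist_force: [-3.7, -0.5, 6.8]
finger_gap: 0.202
```

Run:
```python
from h import *
s=ld('s13')
print(plane(s,(328.5,304.9),.087))
print(proj(s,[.667,.1637,.08]))
```

```text
[0.69482247 0.16776669 0.087     ]
[335.55309055 298.78647024]
```

Emit:
drive_tool:
  rows:
    - [0,0,0,0,0,0]
    - [0,0,0,0,0,0]
    - [0,0,0,0,0,0]
    - [0,0,0.03,0,0,0]
    - [0,0,0.08,0,0,0]
    - [0,0,0.1,0,0,0]
    - [0.04,-0.003,0.1,0,0,0]
    - [0.08,-0.005,0.1,0,0,0]
    - [0.096,-0.005,0.1,0,0,0]
    - [0.096,-0.005,0.1,0,0,0]
  gripper: 0.1

```text
clock: 21.7
position: [0.6364, 0.1641, 0.1819]
tcp_rot: [2.173, 1.57, -1.016]
wrist_force: [-1.3, -0.8, -1.2]
finger_gap: 0.548
```

Emit:
drive_tool:
  rows:
    - [0,0,-0.02,0,0,0]
    - [0,0,-0.03,0,0,0]
    - [0,0,-0.035,0,0,0]
    - [0,0,-0.035,0,0,0]
    - [0,0,-0.035,0,0,0]
    - [0,0,-0.035,0,0,0]
  gripper: -1

```text
clock: 22.3
position: [0.6349, 0.1651, 0.1479]
tcp_rot: [-2.704, 1.57, 0.392]
wrist_force: [-0.4, -0.2, 0.4]
finger_gap: 0.0
```

Run:
```python
from h import *
o=get_obs();print(o['position'],o['joint_pos'].round(2),o['wrist_force'])
c,im=shot('wrist','w14');s,im2=shot('side','s14');crop(im2,240,190,140,120,5.5,'c14.png')
```

```text
[0.63492167 0.16510618 0.14793306] [-0.93  0.96  1.08  1.62 -0.92  1.14 -1.23] [-0.38055926 -0.1885731   0.44133638]
```

View pics/w14.png

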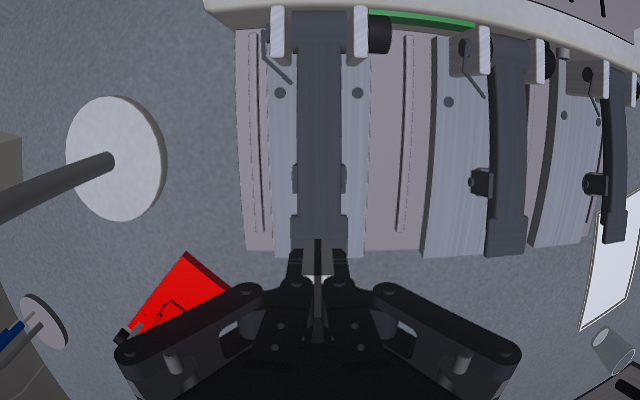

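View pics/c14.png

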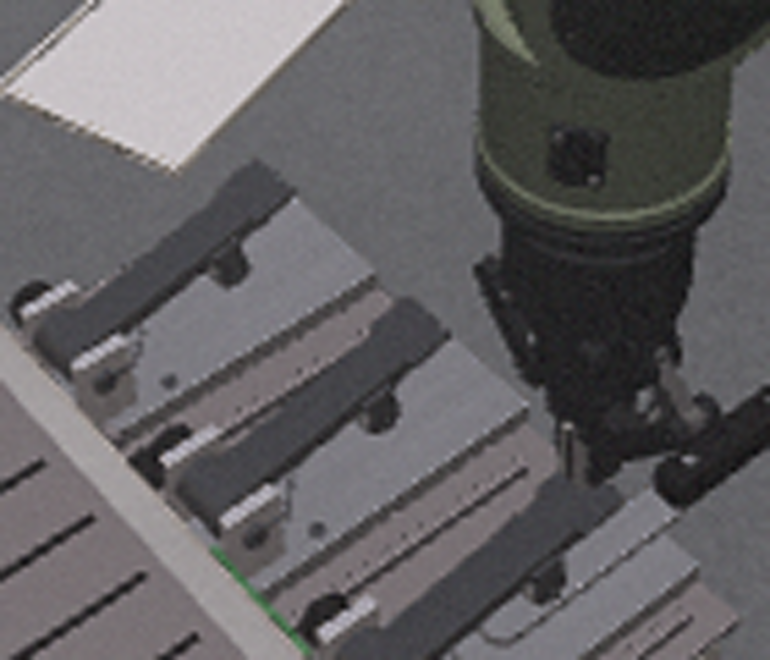

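Emit:
drive_tool:
  rows:
    - [0,0,-0.006,0,0,0]
    - [0,0,-0.011,0,0,0]
    - [0,0,-0.014,0,0,0]
    - [0,0,-0.017,0,0,0]
    - [0,0,-0.02,0,0,0]
    - [0,0,-0.02,0,0,0]

```text
clock: 23.0
position: [0.6347, 0.165, 0.1269]
tcp_rot: [0.59, 1.57, -2.598]
wrist_force: [0.3, -0.7, 1.5]
finger_gap: -0.0
```

Emit:
drive_tool:
  rows:
    - [0,0,-0.001,0,0,0]
    - [0,0,-0.001,0,0,0]
    - [0,0,-0.002,0,0,0]
    - [0,0,-0.002,0,0,0]

```text
clock: 23.4
position: [0.6349, 0.165, 0.126]
tcp_rot: [-2.273, 1.57, 0.823]
wrist_force: [-3.4, 0.1, 9.9]
finger_gap: 0.002
```

Emit:
drive_tool:
  rows:
    - [0,0,0.02,0,0,0]
    - [0,0,0.055,0,0,0]
    - [-0.04,0.002,0.055,0,0,0]
    - [-0.08,0.004,0.055,0,0,0]
    - [-0.096,0.005,0.055,0,0,0]
    - [-0.096,0.005,0.055,0,0,0]
    - [-0.096,0.005,0.055,0,0,0]
  gripper: 0.1

```text
clock: 24.1
position: [0.5392, 0.1705, 0.1813]
tcp_rot: [-2.431, 1.569, 0.665]
wrist_force: [-0.8, -0.1, -0.1]
finger_gap: 0.545
```

Run:
```python
from h import *
o=get_obs();print(o['position'],o['joint_pos'].round(2),o['wrist_force'])
c,im=shot('wrist','w15')
print(proj(c,[.5386,.1701,.102]))
```

```text
[0.53923705 0.17046191 0.18129132] [-1.11  0.83  1.17  1.84 -0.87  1.09 -1.22] [-0.82121249 -0.0632536  -0.09070017]
[317.58342896 203.59015485]
```

View pics/w15.png

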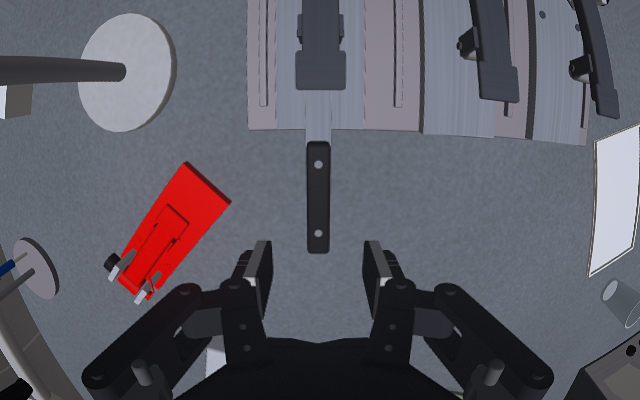

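Emit:
drive_tool:
  rows:
    - [0,0,-0.04,0,0,0]
    - [0,0,-0.08,0,0,0]
    - [0,0,-0.098,0,0,0]
    - [0,0,-0.098,0,0,0]
    - [0,0,-0.098,0,0,0]

```text
clock: 24.65
position: [0.5397, 0.1695, 0.0835]
tcp_rot: [2.944, 1.57, -0.244]
wrist_force: [0.5, 0.4, 0.6]
finger_gap: 0.556
```

Emit:
drive_tool:
  rows:
    - [0,0,0,0,0,0]
    - [0,0,0,0,0,0]
    - [0,0,0,0,0,0]
    - [0,0,0,0,0,0]
    - [0,0,0,0,0,0]
  gripper: -1
  newtons: 40

```text
clock: 25.15
position: [0.5394, 0.1702, 0.0835]
tcp_rot: [-2.573, 1.569, 0.523]
wrist_force: [-1.8, -0.4, 8.7]
finger_gap: 0.2
```

Emit:
drive_tool:
  rows:
    - [0,0,0.001,0,0,0]
    - [0,0,0.0015,0,0,0]
    - [0,0,0.0015,0,0,0]

```text
clock: 25.45
position: [0.5394, 0.1702, 0.0842]
tcp_rot: [-2.992, 1.569, 0.104]
wrist_force: [5.4, -0.6, -2.4]
finger_gap: 0.2
```

Emit:
drive_tool:
  rows:
    - [0,0,-0.0005,0,0,0]
    - [-0.002,0,-0.0005,0,0,0]
    - [-0.004,0,-0.0005,0,0,0]
    - [-0.006,0,-0.0005,0,0,0]
    - [-0.008,0,-0.0005,0,0,0]
    - [-0.01,0.0005,-0.0005,0,0,0]
    - [-0.012,0.0005,-0.0005,0,0,0]

```text
clock: 26.15
position: [0.5272, 0.1705, 0.0837]
tcp_rot: [-3.061, 1.57, 0.034]
wrist_force: [4.8, -0.2, 1.0]
finger_gap: 0.199
```

Drawing out meets about 4.8 N of drag, so the roller rests on the blade. I keep drawing slowly.

Emit:
drive_tool:
  rows:
    - [-0.002,0,0,0,0,0]
    - [-0.004,0,0,0,0,0]
    - [-0.006,0,0,0,0,0]
    - [-0.008,0,0,0,0,0]
    - [-0.01,0.0005,0,0,0,0]
    - [-0.012,0.0005,0,0,0,0]
    - [-0.014,0.0005,0,0,0,0]

```text
clock: 26.85
position: [0.5131, 0.171, 0.0836]
tcp_rot: [-2.943, 1.57, 0.152]
wrist_force: [5.0, -0.8, 2.5]
finger_gap: 0.2
```

Emit:
drive_tool:
  rows:
    - [-0.002,0,0,0,0,0]
    - [-0.004,0,0,0,0,0]
    - [-0.006,0,0,0,0,0]
    - [-0.008,0,0,0,0,0]
    - [-0.01,0.0005,0,0,0,0]

```text
clock: 27.35
position: [0.5025, 0.1714, 0.0833]
tcp_rot: [0.253, 1.571, -2.935]
wrist_force: [1.8, -0.7, 2.3]
finger_gap: 0.204
```

Emit:
drive_tool:
  rows:
    - [-0.01,0,0.001,0,0,0]
    - [-0.025,0.001,0.001,0,0,0]
    - [-0.045,0.002,0.001,0,0,0]
    - [-0.058,0.002,0.001,0,0,0]
    - [-0.058,0.002,0.02,0,0,0]
    - [-0.058,0.002,0.06,0,0,0]
    - [-0.058,-0.04,0.06,0,0,0]
    - [-0.058,-0.09,0.06,0,0,0]
    - [-0.058,-0.117,0.06,0,0,0]
    - [-0.058,-0.117,0.06,0,0,0]
    - [-0.058,-0.117,0.06,0,0,0]

```text
clock: 28.45
position: [0.4439, 0.0545, 0.1431]
tcp_rot: [-0.648, 1.569, 2.447]
wrist_force: [0.2, 0.6, 0.1]
finger_gap: 0.203
```

Run:
```python
from h import *
o=get_obs();print(o['position'],o['joint_pos'].round(2),o['wrist_force'])
M=R_now().as_matrix();print(np.degrees(np.arctan2(M[1,1],M[0,1])))
c,im=shot('wrist','w16');s,im2=shot('side','s16');crop(im2,220,190,160,120,5,'c16.png')
```

```text
[0.44394064 0.05453963 0.14313954] [-1.04  0.72  1.15  2.17 -0.9   0.87 -0.93] [0.23733812 0.55964504 0.0785512 ]
-92.70466405486849
```

View pics/c16.png

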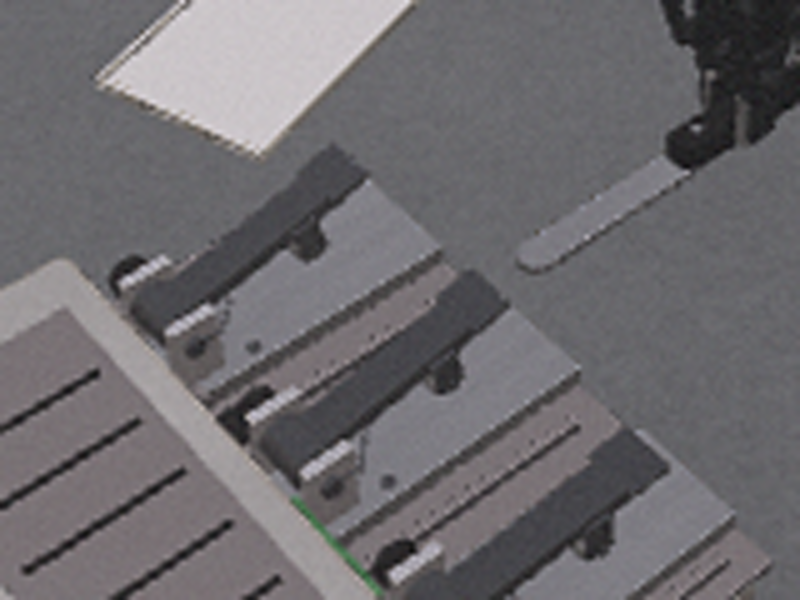

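View pics/w16.png

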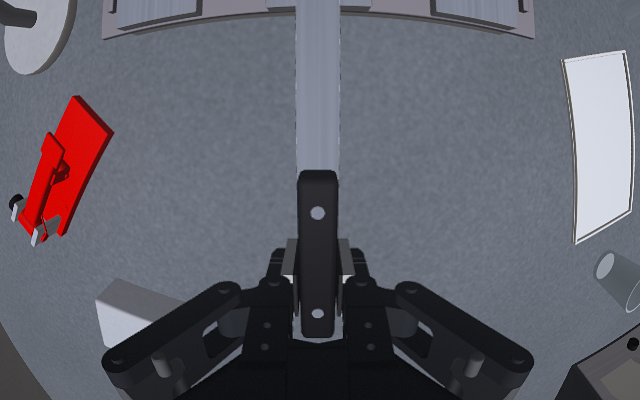

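Emit:
drive_tool:
  rows:
    - [0,0,-0.03,0,0,0]
    - [0,0,-0.055,0,0,0]
    - [0,0,-0.058,0,0,0]
    - [0,0,-0.058,0,0,0]
    - [0.01,0,-0.058,0,0,0]
    - [0.02,-0.001,-0.058,0,0,0]
    - [0.03,-0.001,-0.058,0,0,0]
    - [0.04,-0.002,-0.058,0,0,0]
    - [0.05,-0.002,-0.058,0,0,0]
    - [0.05,-0.002,-0.058,0,0,0]

```text
clock: 29.55
position: [0.4961, 0.0523, 0.0853]
tcp_rot: [2.699, 1.57, -0.489]
wrist_force: [-0.5, -0.2, 0.3]
finger_gap: 0.202
```

Emit:
drive_tool:
  rows:
    - [0.008,0,0,0,0,0]
    - [0.016,0,0,0,0,0]
    - [0.024,-0.001,0,0,0,0]
    - [0.032,-0.001,0,0,0,0]
    - [0.04,-0.002,0,0,0,0]
    - [0.04,-0.002,0,0,0,0]
    - [0.04,-0.002,0,0,0,0]

```text
clock: 30.25
position: [0.5347, 0.0503, 0.0852]
tcp_rot: [0.577, 1.57, -2.611]
wrist_force: [0.1, -0.6, -0.9]
finger_gap: 0.196
```

Run:
```python
from h import *
o=get_obs();print(o['position'],o['joint_pos'].round(2),o['wrist_force'])
c,im=shot('wrist','w17');s,im2=shot('side','s17');crop(im2,220,190,160,120,5,'c17.png')
```

```text
[0.534651   0.05031786 0.08518789] [-0.84  0.88  0.99  1.98 -1.    0.88 -0.9 ] [ 0.0817677  -0.57371313 -0.90878168]
```

View pics/c17.png

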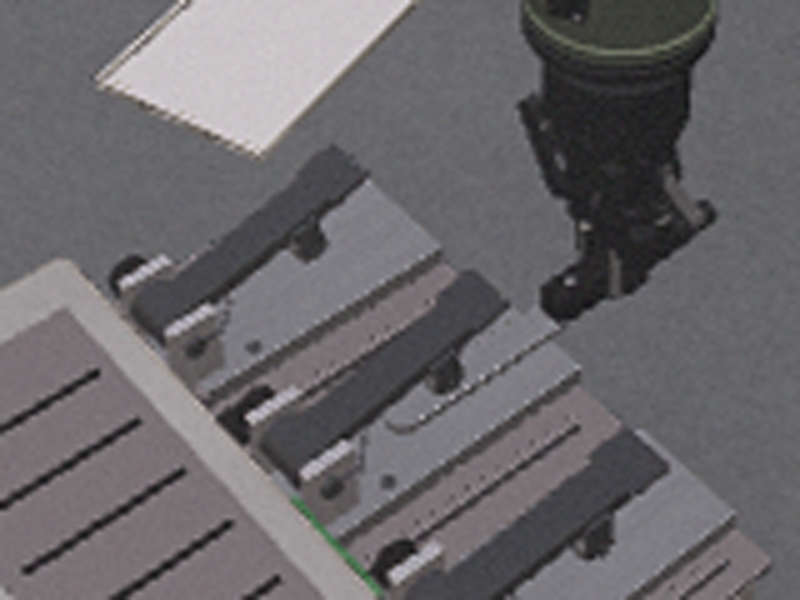

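View pics/w17.png

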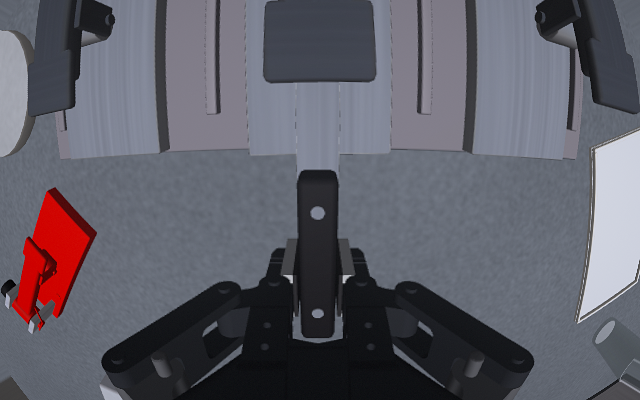

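Emit:
drive_tool:
  rows:
    - [0,0,-0.001,0,0,0]
    - [0,0,-0.002,0,0,0]
    - [0,0,-0.0025,0,0,0]
    - [0,0,-0.0025,0,0,0]

```text
clock: 30.75
position: [0.5345, 0.0506, 0.0831]
tcp_rot: [-1.161, 1.57, 1.934]
wrist_force: [-6.0, 1.0, 10.2]
finger_gap: 0.2
```

Emit:
drive_tool:
  rows:
    - [0,0,0,0,0,0]
    - [0,0,0,0,0,0]
    - [0,0,0,0,0,0]
    - [0,0,0.03,0,0,0]
    - [0,0,0.08,0,0,0]
    - [0,0,0.1,0,0,0]
    - [0.04,-0.002,0.1,0,0,0]
    - [0.08,-0.004,0.1,0,0,0]
    - [0.096,-0.004,0.1,0,0,0]
    - [0.096,-0.004,0.1,0,0,0]
  gripper: 0.1

```text
clock: 31.75
position: [0.6323, 0.046, 0.1823]
tcp_rot: [1.924, 1.57, -1.264]
wrist_force: [0.1, 0.5, -0.4]
finger_gap: 0.547
```

Emit:
drive_tool:
  rows:
    - [0,0,0,0,0,0]
    - [0,0,0,0,0,0]
    - [0,0,0,0,0,0]
    - [0,0,-0.02,0,0,0]
    - [0,0,-0.028,0,0,0]
    - [0,0,-0.028,0,0,0]
  gripper: -1

```text
clock: 32.35
position: [0.6301, 0.0468, 0.154]
tcp_rot: [0.036, 1.569, 3.132]
wrist_force: [0.6, -0.9, 0.7]
finger_gap: 0.001
```

Run:
```python
from h import *
o=get_obs();print(o['position'],o['joint_pos'].round(2),o['wrist_force'])
c,im=shot('wrist','w18');s,im2=shot('side','s18');crop(im2,220,190,160,120,5,'c18.png')
```

```text
[0.63008936 0.04678969 0.15399234] [-0.77  0.91  1.06  1.68 -0.88  1.1  -1.05] [ 0.59530421 -0.85758758  0.68047146]
```

View pics/w18.png

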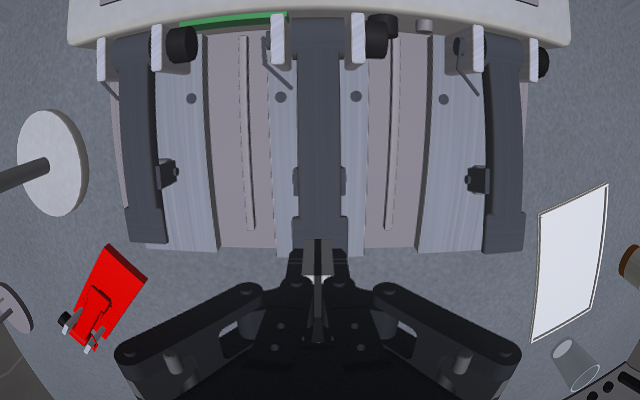

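View pics/c18.png

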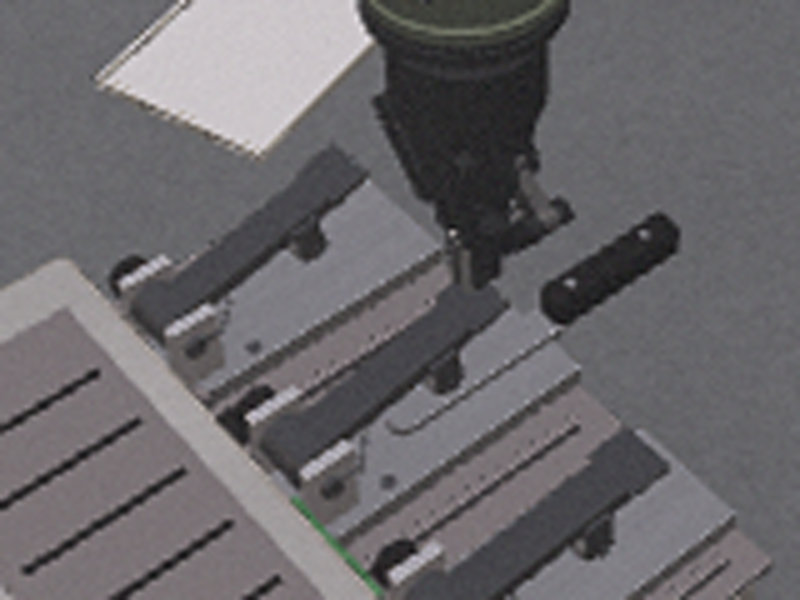

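Gauge in place and the shut fingers above arm 2's tab. Press.

Emit:
drive_tool:
  rows:
    - [0,0,-0.006,0,0,0]
    - [0,0,-0.011,0,0,0]
    - [0,0,-0.014,0,0,0]
    - [0,0,-0.017,0,0,0]
    - [0,0,-0.02,0,0,0]
    - [0,0,-0.023,0,0,0]
    - [0,0,-0.026,0,0,0]
    - [0,0,-0.026,0,0,0]

```text
clock: 33.25
position: [0.6307, 0.0465, 0.1284]
tcp_rot: [0.296, 1.57, -2.891]
wrist_force: [-0.0, 0.2, -0.2]
finger_gap: -0.003
```

Emit:
drive_tool:
  rows:
    - [0,0,-0.001,0,0,0]
    - [0,0,-0.002,0,0,0]
    - [0,0,-0.002,0,0,0]

```text
clock: 33.55
position: [0.6308, 0.0465, 0.1267]
tcp_rot: [-0.461, 1.571, 2.634]
wrist_force: [0.6, 0.6, 0.3]
finger_gap: -0.004
```

Emit:
drive_tool:
  rows:
    - [0,0,-0.0005,0,0,0]
    - [0,0,-0.001,0,0,0]
    - [0,0,-0.001,0,0,0]

```text
clock: 33.85
position: [0.6308, 0.0465, 0.126]
tcp_rot: [-1.794, 1.571, 1.301]
wrist_force: [-1.6, 0.2, 5.7]
finger_gap: -0.004
```

Emit:
drive_tool:
  rows:
    - [0,0,-0.0005,0,0,0]
    - [0,0,-0.001,0,0,0]
    - [0,0,-0.001,0,0,0]
    - [0,0,-0.001,0,0,0]

```text
clock: 34.25
position: [0.6308, 0.0465, 0.1256]
tcp_rot: [-2.021, 1.57, 1.074]
wrist_force: [-6.4, 0.9, 15.7]
finger_gap: -0.001
```

Emit:
drive_tool:
  rows:
    - [0,0,0.02,0,0,0]
    - [0,0,0.055,0,0,0]
    - [-0.04,0.002,0.055,0,0,0]
    - [-0.08,0.004,0.055,0,0,0]
    - [-0.096,0.004,0.055,0,0,0]
    - [-0.096,0.004,0.055,0,0,0]
    - [-0.096,0.004,0.055,0,0,0]
  gripper: 0.1

```text
clock: 34.95
position: [0.5352, 0.0509, 0.18]
tcp_rot: [-2.517, 1.57, 0.579]
wrist_force: [0.9, 0.2, -0.3]
finger_gap: 0.55
```

Run:
```python
from h import *
o=get_obs();print(o['position'],o['joint_pos'].round(2),o['wrist_force'])
c,im=shot('wrist','w19')
```

```text
[0.53517375 0.05090588 0.18000188] [-0.93  0.77  1.15  1.92 -0.84  1.03 -1.02] [ 0.89669327  0.16883821 -0.26013278]
```

View pics/w19.png

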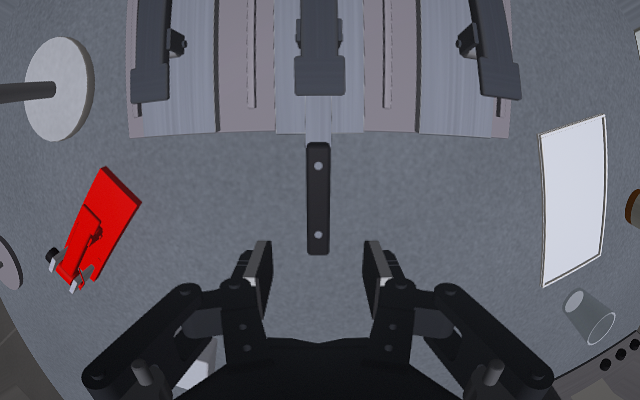

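Emit:
drive_tool:
  rows:
    - [0,0,-0.04,0,0,0]
    - [0,0,-0.08,0,0,0]
    - [0,0,-0.096,0,0,0]
    - [0,0,-0.096,0,0,0]
    - [0,0,-0.096,0,0,0]

```text
clock: 35.5
position: [0.5356, 0.05, 0.0849]
tcp_rot: [2.823, 1.57, -0.365]
wrist_force: [-0.4, -0.0, 0.6]
finger_gap: 0.548
```

Emit:
drive_tool:
  rows:
    - [0,0,0,0,0,0]
    - [0,0,0,0,0,0]
    - [0,0,0,0,0,0]
    - [0,0,0,0,0,0]
    - [0,0,0.001,0,0,0]
    - [0,0,0.001,0,0,0]
  gripper: -1

```text
clock: 36.1
position: [0.5354, 0.0507, 0.0854]
tcp_rot: [-2.993, 1.569, 0.103]
wrist_force: [4.1, -0.2, -2.2]
finger_gap: 0.199
```

Emit:
drive_tool:
  rows:
    - [0,0,-0.0005,0,0,0]
    - [-0.002,0,-0.0005,0,0,0]
    - [-0.004,0,-0.0005,0,0,0]
    - [-0.006,0,-0.0005,0,0,0]
    - [-0.008,0,-0.0005,0,0,0]
    - [-0.01,0.0005,-0.0005,0,0,0]
    - [-0.012,0.0005,-0.0005,0,0,0]

```text
clock: 36.8
position: [0.524, 0.051, 0.0849]
tcp_rot: [3.11, 1.568, -0.078]
wrist_force: [8.7, -0.1, 4.0]
finger_gap: 0.197
```

Emit:
drive_tool:
  rows:
    - [-0.002,0,0,0,0,0]
    - [-0.004,0,0,0,0,0]
    - [-0.006,0,0,0,0,0]
    - [-0.008,0,0,0,0,0]
    - [-0.01,0.0005,0,0,0,0]
    - [-0.012,0.0005,0,0,0,0]

```text
clock: 37.4
position: [0.512, 0.0514, 0.0848]
tcp_rot: [3.074, 1.568, -0.114]
wrist_force: [8.3, -0.6, 3.3]
finger_gap: 0.196
```

Emit:
drive_tool:
  rows:
    - [-0.002,0,0,0,0,0]
    - [-0.004,0,0,0,0,0]

```text
clock: 37.6
position: [0.5079, 0.0515, 0.0848]
tcp_rot: [3.14, 1.568, -0.047]
wrist_force: [7.9, 0.3, 2.6]
finger_gap: 0.201
```

Emit:
drive_tool:
  rows:
    - [-0.002,0,0,0,0,0]
    - [-0.004,0,0,0,0,0]
    - [-0.006,0,0,0,0,0]
    - [-0.008,0,0,0,0,0]

```text
clock: 38.0
position: [0.4987, 0.0515, 0.0844]
tcp_rot: [-2.797, 1.571, 0.298]
wrist_force: [2.7, 0.3, 2.5]
finger_gap: 0.198
```

Emit:
drive_tool:
  rows:
    - [-0.01,0,0.001,0,0,0]
    - [-0.025,0.001,0.001,0,0,0]
    - [-0.045,0.002,0.001,0,0,0]
    - [-0.06,0.002,0.001,0,0,0]
    - [-0.06,0.002,0.02,0,0,0]
    - [-0.06,0.002,0.06,0,0,0]
    - [-0.06,-0.04,0.06,0,0,0]
    - [-0.06,-0.09,0.06,0,0,0]
    - [-0.06,-0.112,0.06,0,0,0]
    - [-0.06,-0.112,0.06,0,0,0]
    - [-0.06,-0.112,0.06,0,0,0]

```text
clock: 39.1
position: [0.4379, -0.0604, 0.144]
tcp_rot: [-0.611, 1.569, 2.483]
wrist_force: [0.7, 0.3, -1.5]
finger_gap: 0.198
```

Run:
```python
from h import *
o=get_obs();print(o['position'],o['joint_pos'].round(2),o['wrist_force'])
c,im=shot('wrist','w20');s,im2=shot('side','s20');crop(im2,200,180,160,120,5,'c20.png')
for y in (-.0705-.035,-.0705+.035): print(proj(c,[.5825,y+.0033,.08]))
```

```text
[ 0.43789348 -0.0603754   0.14404853] [-0.77  0.67  1.11  2.18 -0.86  0.83 -0.72] [ 0.65518178  0.25122993 -1.52439293]
[369.58422228   1.08914191]
[264.29173598   5.64457824]
```

View pics/w20.png

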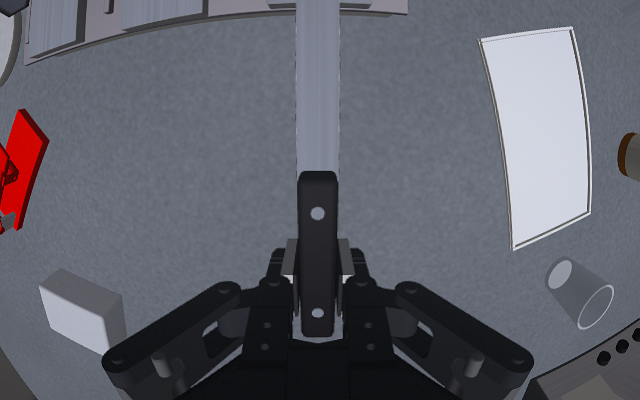

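View pics/c20.png

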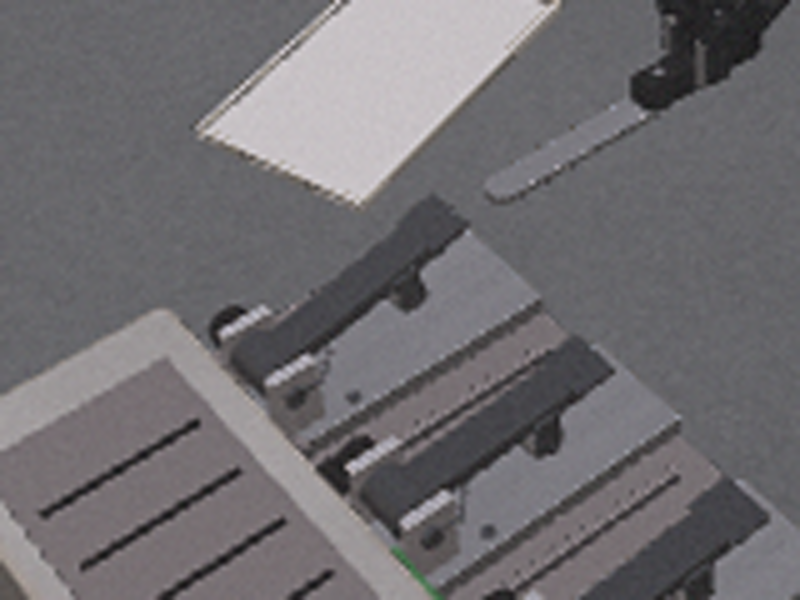

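Emit:
drive_tool:
  rows:
    - [0,0,-0.03,0,0,0]
    - [0,0,-0.053,0,0,0]
    - [0,0,-0.056,0,0,0]
    - [0,0,-0.056,0,0,0]
    - [0.01,0,-0.056,0,0,0]
    - [0.02,-0.001,-0.056,0,0,0]
    - [0.03,-0.001,-0.056,0,0,0]
    - [0.04,-0.002,-0.056,0,0,0]
    - [0.05,-0.002,-0.056,0,0,0]
    - [0.05,-0.002,-0.056,0,0,0]

```text
clock: 40.2
position: [0.4901, -0.0626, 0.0883]
tcp_rot: [2.469, 1.57, -0.718]
wrist_force: [-0.7, 0.7, -0.9]
finger_gap: 0.197
```

Run:
```python
from h import *
o=get_obs();print(o['position'],o['wrist_force'])
c,im=shot('wrist','w21');s,im2=shot('side','s21');crop(im2,200,180,160,120,5,'c21.png')
```

```text
[ 0.49009529 -0.06258642  0.08827801] [-0.68779068  0.71260397 -0.86986678]
```

View pics/w21.png

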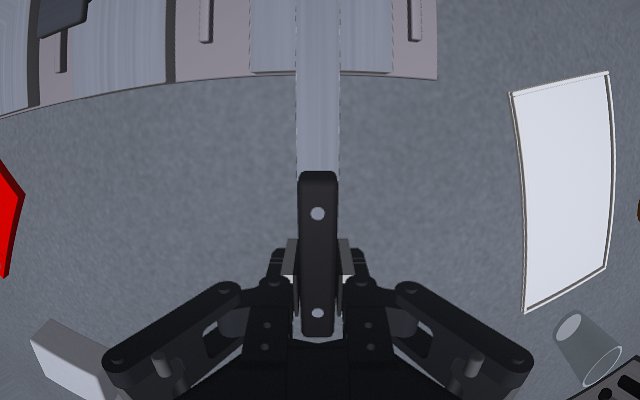

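View pics/c21.png

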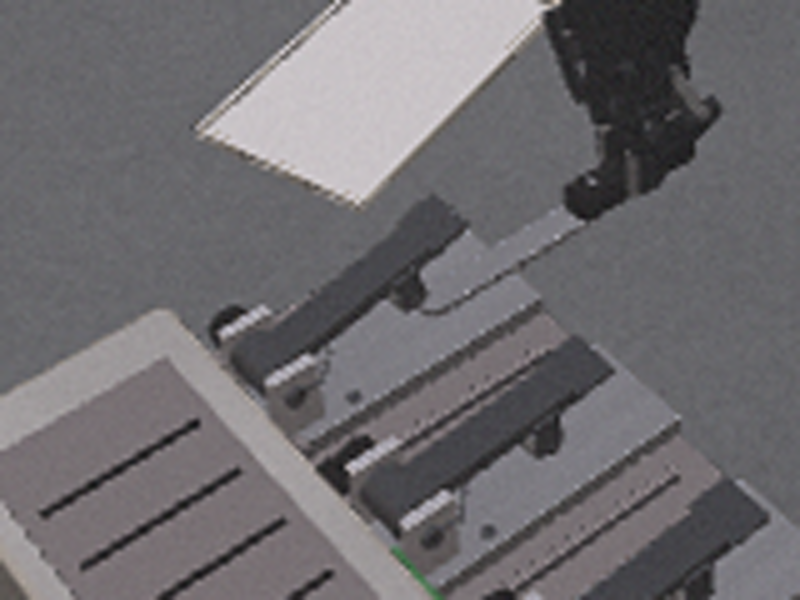

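Emit:
drive_tool:
  rows:
    - [0.008,-0.001,0,0,0,0]
    - [0.016,-0.001,0,0,0,0]
    - [0.024,-0.002,0,0,0,0]
    - [0.032,-0.003,0,0,0,0]
    - [0.04,-0.003,0,0,0,0]
    - [0.04,-0.003,-0.001,0,0,0]
    - [0.04,-0.003,-0.002,0,0,0]
    - [0.04,-0.003,-0.003,0,0,0]
    - [0.04,-0.003,-0.003,0,0,0]

```text
clock: 41.2
position: [0.5285, -0.0655, 0.0852]
tcp_rot: [-0.32, 1.571, 2.775]
wrist_force: [-0.8, -0.8, -0.2]
finger_gap: 0.196
```

Emit:
drive_tool:
  rows:
    - [0,0,-0.001,0,0,0]
    - [0,0,-0.002,0,0,0]
    - [0,0,-0.002,0,0,0]

```text
clock: 41.5
position: [0.5283, -0.0656, 0.0835]
tcp_rot: [-0.78, 1.57, 2.315]
wrist_force: [-5.8, 0.7, 7.8]
finger_gap: 0.199
```

Emit:
drive_tool:
  rows:
    - [0,0,0,0,0,0]
    - [0,0,0,0,0,0]
    - [0,0,0,0,0,0]
    - [0,0,0.03,0,0,0]
    - [0,0,0.08,0,0,0]
    - [0,0,0.1,0,0,0]
    - [0.04,-0.002,0.1,0,0,0]
    - [0.08,-0.004,0.1,0,0,0]
    - [0.098,-0.004,0.1,0,0,0]
    - [0.098,-0.004,0.1,0,0,0]
  gripper: 0.1

```text
clock: 42.5
position: [0.6284, -0.0695, 0.1828]
tcp_rot: [1.823, 1.57, -1.363]
wrist_force: [-0.6, 0.9, -0.8]
finger_gap: 0.548
```

Emit:
drive_tool:
  rows:
    - [0,0,0,0,0,0]
    - [0,0,0,0,0,0]
    - [0,0,0,0,0,0]
    - [0,0,-0.02,0,0,0]
    - [0,0,-0.022,0,0,0]
    - [0,0,-0.022,0,0,0]
  gripper: -1

```text
clock: 43.1
position: [0.6264, -0.0694, 0.1613]
tcp_rot: [-0.058, 1.57, 3.037]
wrist_force: [0.2, -0.7, 0.2]
finger_gap: -0.0
```

Run:
```python
from h import *
o=get_obs();print(o['position'],o['joint_pos'].round(2),o['wrist_force'])
c,im=shot('wrist','w22');s,im2=shot('side','s22');crop(im2,200,180,160,120,5,'c22.png')
```

```text
[ 0.62638752 -0.06939608  0.16134241] [-0.58  0.88  1.04  1.68 -0.84  1.09 -0.9 ] [ 0.21334791 -0.65838774  0.19938485]
```

View pics/w22.png

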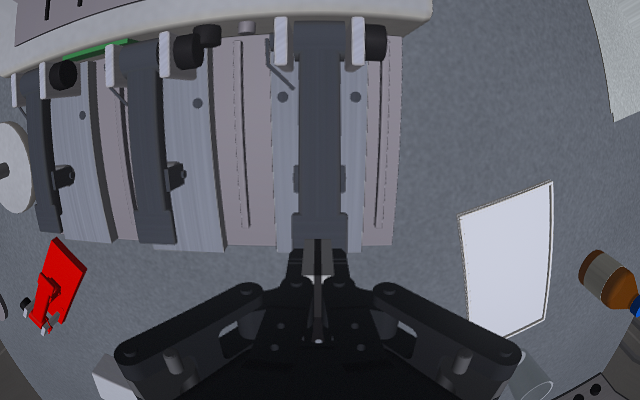

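View pics/c22.png

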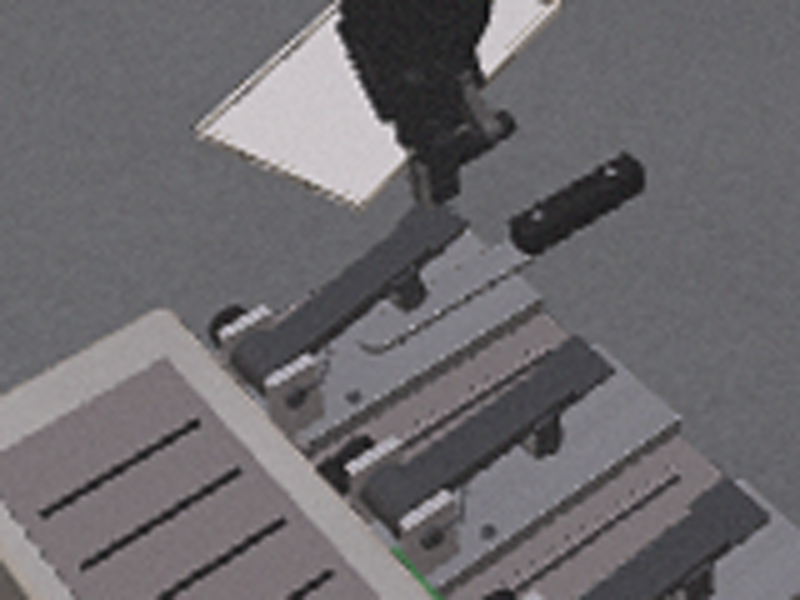

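Emit:
drive_tool:
  rows:
    - [0,0,-0.006,0,0,0]
    - [0,0,-0.011,0,0,0]
    - [0,0,-0.014,0,0,0]
    - [0,0,-0.018,0,0,0]
    - [0,0,-0.022,0,0,0]
    - [0,0,-0.026,0,0,0]
    - [0,0,-0.03,0,0,0]
    - [0,0,-0.033,0,0,0]
    - [0,0,-0.033,0,0,0]

```text
clock: 44.1
position: [0.6266, -0.0694, 0.1279]
tcp_rot: [-0.014, 1.57, 3.081]
wrist_force: [0.2, -0.2, 0.6]
finger_gap: -0.002
```

Emit:
drive_tool:
  rows:
    - [0,0,-0.001,0,0,0]
    - [0,0,-0.002,0,0,0]
    - [0,0,-0.0025,0,0,0]
    - [0,0,-0.0025,0,0,0]

```text
clock: 44.5
position: [0.6268, -0.0695, 0.126]
tcp_rot: [-2.304, 1.571, 0.792]
wrist_force: [-1.4, 0.9, 4.5]
finger_gap: -0.003
```

Emit:
drive_tool:
  rows:
    - [0,0,-0.001,0,0,0]
    - [0,0,-0.0015,0,0,0]
    - [0,0,-0.0015,0,0,0]

```text
clock: 44.8
position: [0.6268, -0.0696, 0.1255]
tcp_rot: [-2.27, 1.57, 0.825]
wrist_force: [-7.8, 3.0, 20.7]
finger_gap: 0.002
```

Emit:
drive_tool:
  rows:
    - [0,0,0.02,0,0,0]
    - [0,0,0.055,0,0,0]
    - [-0.04,0.002,0.055,0,0,0]
    - [-0.08,0.004,0.055,0,0,0]
    - [-0.098,0.004,0.055,0,0,0]
    - [-0.098,0.004,0.055,0,0,0]
    - [-0.098,0.004,0.055,0,0,0]
  gripper: 0.1

```text
clock: 45.5
position: [0.5294, -0.0651, 0.1795]
tcp_rot: [-2.693, 1.57, 0.403]
wrist_force: [0.4, -0.2, -0.0]
finger_gap: 0.548
```

Run:
```python
from h import *
o=get_obs();print(o['position'],o['joint_pos'].round(2),o['wrist_force'])
c,im=shot('wrist','w23')
```

```text
[ 0.52935001 -0.06514487  0.17954078] [-0.7   0.74  1.11  1.93 -0.8   1.   -0.83] [ 0.35679879 -0.2172942  -0.03146796]
```

View pics/w23.png

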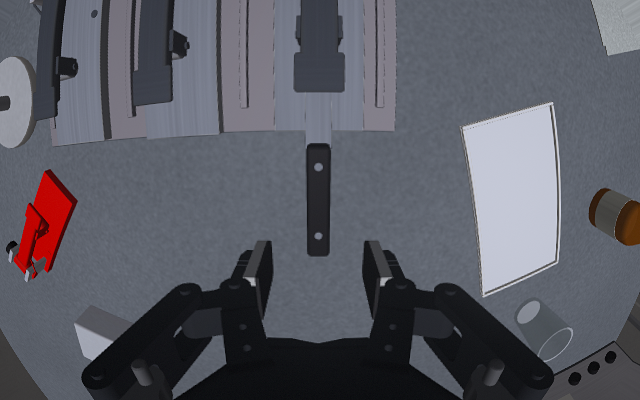

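Emit:
drive_tool:
  rows:
    - [0,0,-0.04,0,0,0]
    - [0,0,-0.08,0,0,0]
    - [0,0,-0.096,0,0,0]
    - [0,0,-0.096,0,0,0]
    - [0,0,-0.096,0,0,0]

```text
clock: 46.05
position: [0.5295, -0.0661, 0.0844]
tcp_rot: [2.574, 1.57, -0.614]
wrist_force: [0.7, 0.5, 0.5]
finger_gap: 0.55
```

Emit:
drive_tool:
  rows:
    - [0,0,0,0,0,0]
    - [0,0,0,0,0,0]
    - [0,0,0,0,0,0]
    - [0,0,0,0,0,0]
    - [0,0,0.0005,0,0,0]
    - [0,0,0.0005,0,0,0]
  gripper: -1

```text
clock: 46.65
position: [0.5294, -0.0655, 0.0845]
tcp_rot: [-3.094, 1.569, 0.001]
wrist_force: [1.8, -0.5, 6.2]
finger_gap: 0.199
```

Emit:
drive_tool:
  rows:
    - [0,0,0.0005,0,0,0]
    - [-0.002,0,0.0005,0,0,0]
    - [-0.004,0,0.0005,0,0,0]
    - [-0.006,0,0.0005,0,0,0]
    - [-0.008,0,0.0005,0,0,0]
    - [-0.01,0.0005,0.0005,0,0,0]
    - [-0.012,0.0005,0.0005,0,0,0]

```text
clock: 47.35
position: [0.5172, -0.065, 0.0845]
tcp_rot: [2.973, 1.57, -0.215]
wrist_force: [6.2, 0.6, 2.1]
finger_gap: 0.2
```

Emit:
drive_tool:
  rows:
    - [-0.002,0,0,0,0,0]
    - [-0.004,0,0,0,0,0]
    - [-0.006,0,0,0,0,0]
    - [-0.008,0,0,0,0,0]
    - [-0.01,0.0005,0,0,0,0]
    - [-0.012,0.0005,0,0,0,0]

```text
clock: 47.95
position: [0.5052, -0.0645, 0.0845]
tcp_rot: [3.028, 1.57, -0.16]
wrist_force: [4.3, -1.0, 2.2]
finger_gap: 0.201
```

Emit:
drive_tool:
  rows:
    - [-0.002,0,0,0,0,0]
    - [-0.004,0,0,0,0,0]

```text
clock: 48.15
position: [0.5008, -0.0645, 0.0844]
tcp_rot: [-3.099, 1.57, -0.003]
wrist_force: [2.9, -0.6, 1.5]
finger_gap: 0.201
```

Emit:
drive_tool:
  rows:
    - [-0.002,0,0,0,0,0]
    - [-0.004,0,0,0,0,0]
    - [-0.006,0,0,0,0,0]
    - [-0.008,0,0,0,0,0]

```text
clock: 48.55
position: [0.4925, -0.0645, 0.0843]
tcp_rot: [-0.418, 1.571, 2.677]
wrist_force: [1.3, 0.8, 1.0]
finger_gap: 0.197
```

Emit:
drive_tool:
  rows:
    - [-0.01,0,0.001,0,0,0]
    - [-0.03,0.001,0.001,0,0,0]
    - [-0.055,0.002,0.001,0,0,0]
    - [-0.06,0.002,0.02,0,0,0]
    - [-0.06,0.002,0.06,0,0,0]
    - [-0.06,-0.03,0.1,0,0,2]
    - [-0.06,-0.08,0.1,0,0,5]
    - [-0.064,-0.13,0.1,0,0,8]
    - [-0.068,-0.18,0.1,0,0,12]
    - [-0.068,-0.23,0.1,0,0,16]
    - [-0.068,-0.272,0.1,0,0,18.5]
    - [-0.068,-0.272,0.1,0,0,18.5]

```text
clock: 49.75
position: [0.4216, -0.3424, 0.1846]
tcp_rot: [1.229, 1.569, -1.641]
wrist_force: [-0.5, 0.9, -0.3]
finger_gap: 0.196
```

Emit:
drive_tool:
  rows:
    - [0,0,-0.05,0,0,0]
    - [0,0,-0.1,0,0,0]
    - [0,0,-0.14,0,0,0]
    - [0,0,-0.14,0,0,0]
    - [0,0,-0.14,0,0,0]

```text
clock: 50.25
position: [0.4241, -0.3366, 0.0452]
tcp_rot: [-0.467, 1.57, 2.951]
wrist_force: [-0.1, -0.2, 0.2]
finger_gap: 0.199
```

Run:
```python
from h import *
o=get_obs();print(o['position'],o['joint_pos'].round(2),o['wrist_force'])
M=R_now().as_matrix();print(np.degrees(np.arctan2(M[1,1],M[0,1])))
c,im=shot('wrist','w24');s,im2=shot('side','s24');crop(im2,220,140,120,100,6,'c24.png')
```

```text
[ 0.42407601 -0.33659027  0.04515939] [ 0.07  0.83  0.73  1.97 -0.87  0.69  0.06] [-0.11386584 -0.21623862  0.24846086]
-74.18267989087774
```

View pics/w24.png

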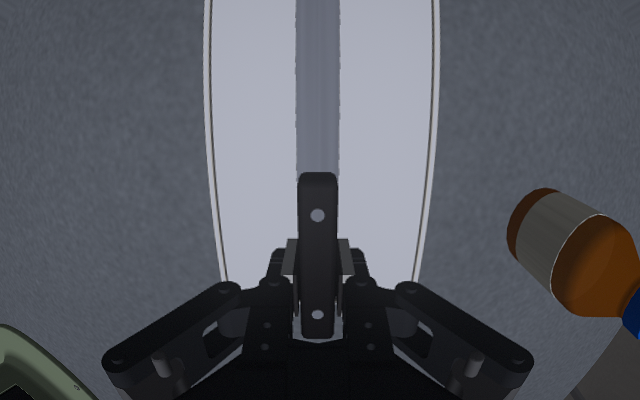

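View pics/c24.png

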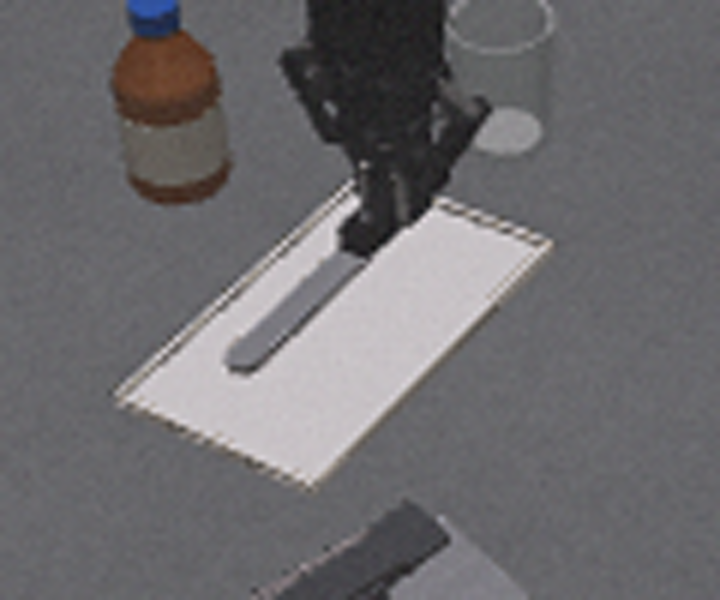

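Emit:
drive_tool:
  rows:
    - [0,0,-0.02,0,0,0]
    - [0,0,-0.033,0,0,0]
    - [0,0,-0.036,0,0,0]
    - [0,0,-0.037,0,0,0]
    - [0,0,-0.037,0,0,0]

```text
clock: 50.85
position: [0.425, -0.3362, 0.0086]
tcp_rot: [-2.612, 1.569, 0.807]
wrist_force: [-2.0, 5.6, 12.1]
finger_gap: 0.203
```

Contact with the tray floor felt (12 N). Release and rise.

Emit:
drive_tool:
  rows:
    - [0,0,0,0,0,0]
    - [0,0,0,0,0,0]
    - [0,0,0,0,0,0]
    - [0,0,0,0,0,0]
    - [0,0,0.02,0,0,0]
    - [0,0,0.06,0,0,0]
    - [0,0,0.11,0,0,0]
    - [0,0,0.16,0,0,0]
    - [0,0,0.21,0,0,0]
    - [0,0,0.26,0,0,0]
    - [0,0,0.26,0,0,0]
  gripper: 0.1

```text
clock: 51.95
position: [0.4258, -0.3382, 0.2726]
tcp_rot: [2.342, 1.564, -0.523]
wrist_force: [-0.1, -0.8, -1.2]
finger_gap: 0.546
```

Run:
```python
from h import *
o=get_obs();print(o['position'],o['joint_pos'].round(2),o['wrist_force'])
c,im=shot('wrist','w25');s,im2=shot('side','s25');shot('scene','sc25')
```

```text
[ 0.42580963 -0.33824475  0.27260979] [-0.15  0.56  1.07  1.81 -0.55  1.1  -0.19] [-0.10036498 -0.8232087  -1.24542492]
```

View pics/w25.png

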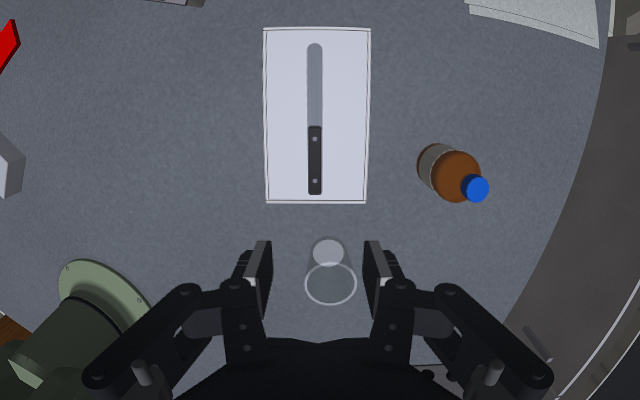

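View pics/s25.png

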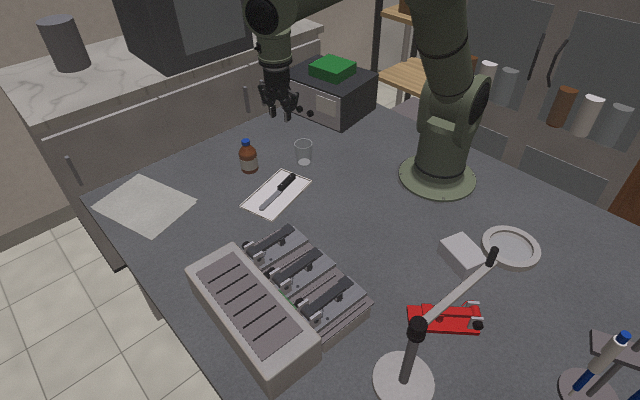

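The gauge lies flat in the tray with its handle at (315,160) and tip at (314,45), well inside the rim. Next a height check of the three tabs from two wrist positions.

Emit:
drive_tool:
  rows:
    - [0.05,0.04,0,0,0,-4]
    - [0.09,0.08,0,0,0,-8]
    - [0.1,0.13,0,0,0,-12]
    - [0.1,0.18,0,0,0,-18]
    - [0.1,0.22,-0.02,0,0,-18]
    - [0.1,0.25,-0.03,0,0,-18]
    - [0.1,0.25,-0.03,0,0,-18]
    - [0.1,0.25,-0.03,0,0,-18]
    - [0.1,0.25,-0.03,0,0,-18]

```text
clock: 53.0
position: [0.5244, -0.0875, 0.237]
tcp_rot: [0.754, 1.57, -2.426]
wrist_force: [-0.6, -0.8, 0.3]
finger_gap: 0.549
```

Run:
```python
from h import *
print(get_obs()['position']);c,im=shot('wrist','w26');crop(im,100,0,400,240,2,'c26.png')
```

```text
[ 0.5244255  -0.08748609  0.23695907]
```

Emit:
drive_tool:
  rows:
    - [0,0.05,0,0,0,0]
    - [0,0.1,0,0,0,0]
    - [0,0.15,0,0,0,0]
    - [0,0.2,0,0,0,0]
    - [0,0.24,0,0,0,0]
    - [0,0.24,0,0,0,0]
    - [0,0.24,0,0,0,0]
    - [0,0.24,0,0,0,0]

```text
clock: 53.85
position: [0.525, 0.1517, 0.2375]
tcp_rot: [3.044, 1.571, -0.138]
wrist_force: [0.6, -0.6, -0.0]
finger_gap: 0.551
```

Run:
```python
from h import *
print(get_obs()['position'],get_obs()['joint_pos'].round(2));c,im=shot('wrist','w27');crop(im,100,0,400,240,2,'c27.png')
```

```text
[0.52502436 0.15173241 0.23749679] [-1.15  0.74  1.24  1.84 -0.77  1.15 -1.25]
```

View pics/c26.png

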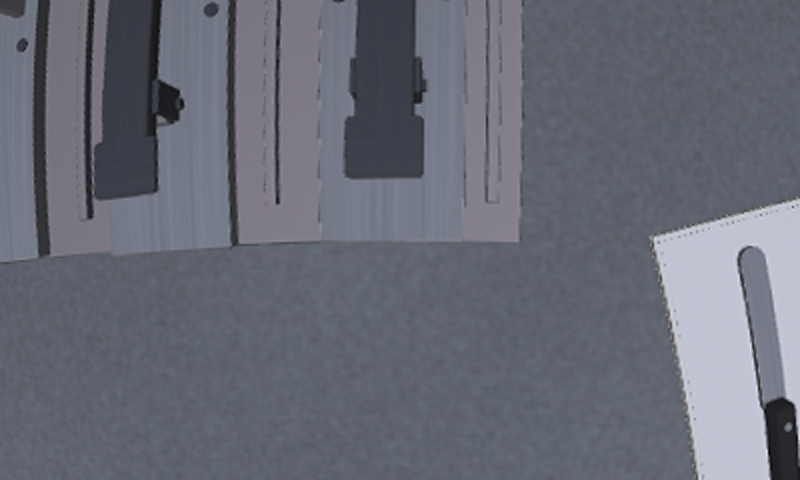

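View pics/c27.png

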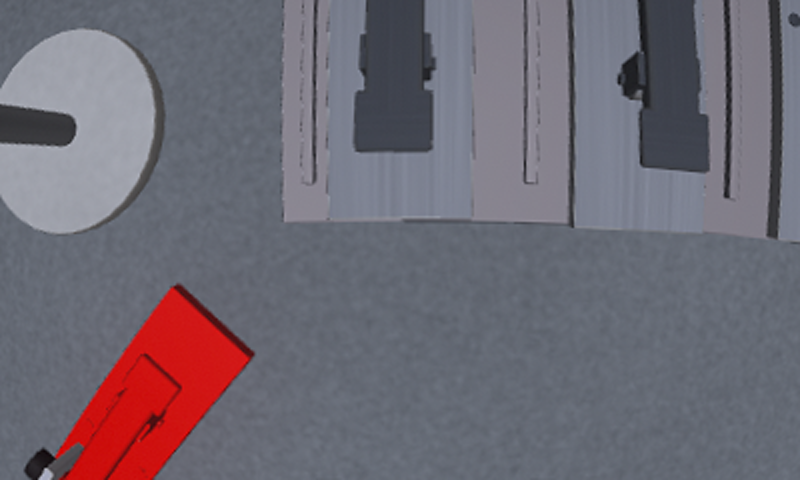

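Run:
```python
from h import *
a=cv2.imread('pics/w26.png')[:,:,::-1];b=cv2.imread('pics/w27.png')[:,:,::-1]
k=np.hstack([a[40:160,0:110],b[40:160,480:590]]);crop(k,0,0,220,120,3.6,'c28.png')
A=lambda u,v:(100+u/2,v/2)
a=ld('w26');b=ld('w27')
for p,q in (((96,199),(641,168)),((158,190),(708,171))): print(tri([(a,A(*p)),(b,A(*q))]))
```

```text
(array([0.61532933, 0.06109869, 0.1244702 ]), [np.float64(0.5), np.float64(0.5)])
(array([0.6152807 , 0.0291393 , 0.12354093]), [np.float64(0.2), np.float64(0.2)])
```

View pics/c28.png

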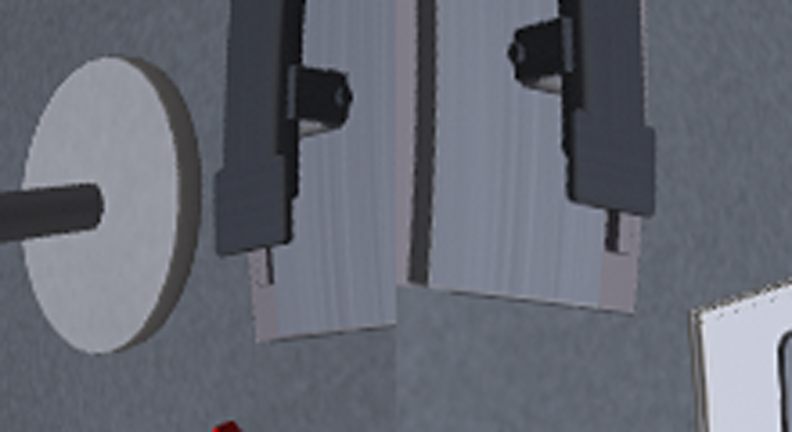

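Run:
```python
from h import *
A=lambda u,v:(100+u/2,v/2)
L=lambda u,v:(u/3.6,40+v/3.6); Rr=lambda u,v:(480+(u-396)/3.6,40+v/3.6)
a=ld('w26');b=ld('w27')
print('arm1',tri([(a,L(217,254)),(b,A(355,150))]),tri([(a,L(286,243)),(b,A(433,151))]))
print('arm3',tri([(a,A(346,178)),(b,Rr(575,203))]),tri([(a,A(424,178)),(b,Rr(654,215))]))
# plate front corners as reference z=.08
print('plate1', tri([(a,L(396,325)),(b,A(473,221))]))
```

```text
arm1 (array([0.62405458, 0.17984595, 0.12528385]), [np.float64(0.0), np.float64(0.0)]) (array([0.62188273, 0.14827214, 0.12567664]), [np.float64(0.1), np.float64(0.1)])
arm3 (array([ 0.61173044, -0.05518092,  0.12582056]), [np.float64(0.2), np.float64(0.2)]) (array([ 0.6106633 , -0.08677343,  0.12498275]), [np.float64(0.6), np.float64(0.6)])
plate1 (array([0.59172018, 0.1314684 , 0.09727935]), [np.float64(0.5), np.float64(0.5)])
```

Run:
```python
from h import *
a=cv2.imread('pics/s25.png')[:,:,::-1];b=cv2.imread('pics/sc25.png')[:,:,::-1]
crop(a,440,210,120,90,4,'x1.png');crop(b,430,150,120,90,4,'x2.png')
k=np.vstack([cv2.imread('pics/x1.png'),cv2.imread('pics/x2.png')]);cv2.imwrite('pics/c29.png',k[:, :])
s=ld('s25');c=ld('sc25')
print(proj(s,[.445,.394,.29]),proj(c,[.445,.394,.29]))
```

```text
[491.39449797 247.08953345] [469.11235832 181.5122907 ]
```

View pics/c29.png

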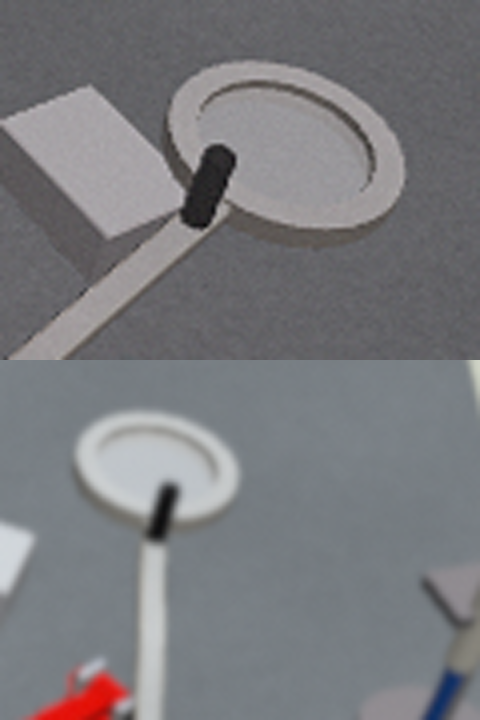

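Run:
```python
from h import *
s=ld('s25');c=ld('sc25')
print(tri([(s,(495.0,248)),(c,(472.5,182.2))]), get_obs()['position'])
```

```text
(array([0.44895296, 0.40229715, 0.29463453]), [np.float64(1.8), np.float64(1.8)]) [0.52502613 0.15172948 0.23750764]
```

Emit:
drive_tool:
  rows:
    - [0,0,0.05,0,0,0]
    - [0,0.03,0.095,0,0,0]
    - [-0.02,0.08,0.095,0,0,0]
    - [-0.04,0.12,0.095,0,0,0]
    - [-0.06,0.16,0.095,0,0,0]
    - [-0.075,0.2,0.095,0,0,0]
    - [-0.079,0.246,0.095,0,0,0]
    - [-0.079,0.246,0.095,0,0,0]
    - [-0.079,0.246,0.095,0,0,0]
    - [-0.079,0.246,0.095,0,0,0]

```text
clock: 54.9
position: [0.4467, 0.3978, 0.3326]
tcp_rot: [-1.907, 1.57, 1.194]
wrist_force: [0.5, -0.6, 0.5]
finger_gap: 0.547
```

Run:
```python
from h import *
o=get_obs();print(o['position'],o['joint_pos'].round(2))
M=R_now().as_matrix();print(np.degrees(np.arctan2(M[1,1],M[0,1])))
c,im=shot('wrist','w30');print(proj(c,[.446,.398,.29]))
```

```text
[0.44665054 0.39776031 0.3325768 ] [-1.55  0.76  1.34  1.58 -0.75  1.4  -1.76]
-92.30477907257797
[316.61476227 222.31792291]
```

View pics/w30.png

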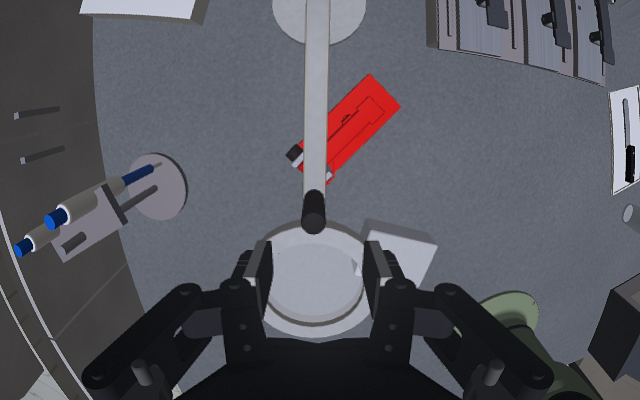

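Emit:
drive_tool:
  rows:
    - [0,0.001,-0.03,0,0,0]
    - [0,0.001,-0.06,0,0,0]
    - [0,0.001,-0.073,0,0,0]
    - [0,0.001,-0.073,0,0,0]
    - [0,0.001,-0.073,0,0,0]

```text
clock: 55.45
position: [0.4464, 0.4002, 0.2605]
tcp_rot: [-2.557, 1.57, 0.546]
wrist_force: [-0.8, 0.4, 1.2]
finger_gap: 0.557
```

Emit:
drive_tool:
  rows:
    - [0,0,0,0,0,0]
    - [0,0,0,0,0,0]
    - [0,0,0,0,0,0]
    - [0,0,0,0,0,0]
    - [0,0,0,0,0,0]
  gripper: -1
  newtons: 20

```text
clock: 55.95
position: [0.4461, 0.4006, 0.2602]
tcp_rot: [-2.297, 1.57, 0.808]
wrist_force: [-1.2, -0.1, 7.0]
finger_gap: 0.183
```

Run:
```python
import numpy as np
from h import *
x=get_obs()['position'][:2];print(x,get_obs()['wrist_force'])
h=np.array([.670,.387]);d=h-x;r=np.hypot(*d);t0=np.arctan2(d[0],d[1]);print(r,t0)
p=lambda t:h+r*np.array([-np.sin(t),-np.cos(t)])
for a,b in((t0,.85),(.85,.1)):
    print([[*(p(t)-p(a)).round(3).tolist(),0,0,0,round(30*(t-a)/(b-a))] for t in np.linspace(a,b,12)[1:]])
```

```text
[0.44606738 0.40060622] [-1.22085236 -0.06144694  6.96189478]
0.2243456026197058 1.6314820406709074
[[-0.0, -0.016, 0, 0, 0, 3], [0.0, -0.032, 0, 0, 0, 5], [0.002, -0.048, 0, 0, 0, 8], [0.005, -0.063, 0, 0, 0, 11], [0.009, -0.079, 0, 0, 0, 14], [0.014, -0.094, 0, 0, 0, 16], [0.021, -0.108, 0, 0, 0, 19], [0.028, -0.123, 0, 0, 0, 22], [0.036, -0.136, 0, 0, 0, 25], [0.045, -0.149, 0, 0, 0, 27], [0.055, -0.162, 0, 0, 0, 30]]
[[0.01, -0.011, 0, 0, 0, 3], [0.022, -0.022, 0, 0, 0, 5], [0.034, -0.031, 0, 0, 0, 8], [0.046, -0.04, 0, 0, 0, 11], [0.059, -0.048, 0, 0, 0, 14], [0.073, -0.055, 0, 0, 0, 16], [0.087, -0.061, 0, 0, 0, 19], [0.101, -0.066, 0, 0, 0, 22], [0.116, -0.07, 0, 0, 0, 25], [0.131, -0.073, 0, 0, 0, 27], [0.146, -0.075, 0, 0, 0, 30]]
```

Emit:
drive_tool:
  rows:
    - [0,-0.016,0,0,0,3]
    - [0,-0.032,0,0,0,5]
    - [0.002,-0.048,0,0,0,8]
    - [0.005,-0.063,0,0,0,11]
    - [0.009,-0.079,0,0,0,14]
    - [0.014,-0.094,0,0,0,16]
    - [0.021,-0.108,0,0,0,19]
    - [0.028,-0.123,0,0,0,22]
    - [0.036,-0.136,0,0,0,25]
    - [0.045,-0.149,0,0,0,27]
    - [0.055,-0.162,0,0,0,30]

```text
clock: 57.05
position: [0.501, 0.2383, 0.26]
tcp_rot: [-2.154, 1.57, 1.476]
wrist_force: [2.0, 5.2, 3.5]
finger_gap: 0.182
```

Emit:
drive_tool:
  rows:
    - [0.01,-0.011,0,0,0,3]
    - [0.022,-0.022,0,0,0,5]
    - [0.034,-0.031,0,0,0,8]
    - [0.046,-0.04,0,0,0,11]
    - [0.059,-0.048,0,0,0,14]
    - [0.073,-0.055,0,0,0,16]
    - [0.087,-0.061,0,0,0,19]
    - [0.101,-0.066,0,0,0,22]
    - [0.116,-0.07,0,0,0,25]
    - [0.131,-0.073,0,0,0,27]
    - [0.146,-0.075,0,0,0,30]
    - [0.146,-0.075,0,0,0,30]

```text
clock: 58.25
position: [0.6483, 0.1621, 0.2599]
tcp_rot: [1.611, 1.569, -0.521]
wrist_force: [0.9, -4.5, 6.0]
finger_gap: 0.182
```

Emit:
drive_tool:
  rows:
    - [0,0,0,0,0,0]
    - [0,0,0,0,0,0]
    - [0,0,0,0,0,0]
    - [0,0,0.03,0,0,0]
    - [0,0,0.08,0,0,0]
    - [0,0,0.12,0,0,0]
    - [-0.04,0,0.14,0,0,0]
    - [-0.09,-0.03,0.14,0,0,0]
    - [-0.14,-0.03,0.14,0,0,0]
    - [-0.18,-0.03,0.14,0,0,0]
    - [-0.18,-0.03,0.14,0,0,0]
    - [-0.18,-0.03,0.14,0,0,0]
  gripper: 0.0

```text
clock: 59.45
position: [0.4651, 0.1342, 0.3994]
tcp_rot: [-2.256, 1.568, 1.898]
wrist_force: [-0.2, 0.8, 0.3]
finger_gap: 0.501
```

Run:
```python
from h import *
o=get_obs();print(o['position'],o['joint_vel'].round(3))
s,im=shot('side','s31');c,im2=shot('scene','sc31');w,im3=shot('wrist','w31')
```

```text
[0.46513117 0.13424336 0.39942448] [ 0.065  0.056 -0.03  -0.057 -0.033  0.006  0.038]
```

View pics/s31.png

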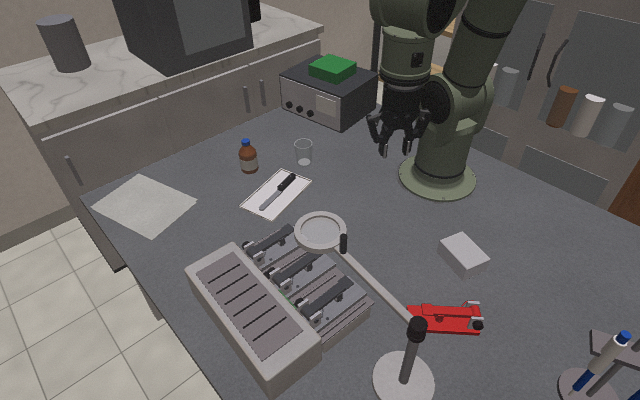

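View pics/sc31.png

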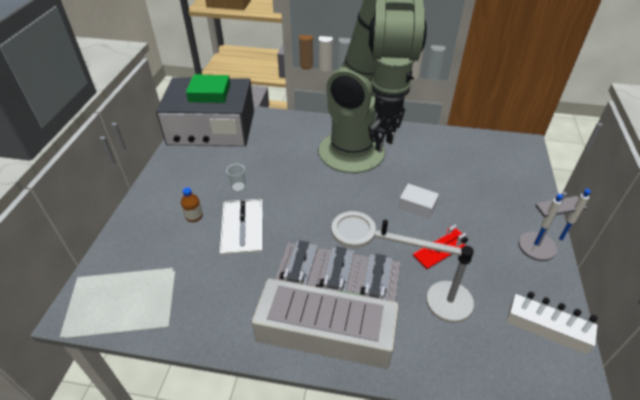

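View pics/w31.png

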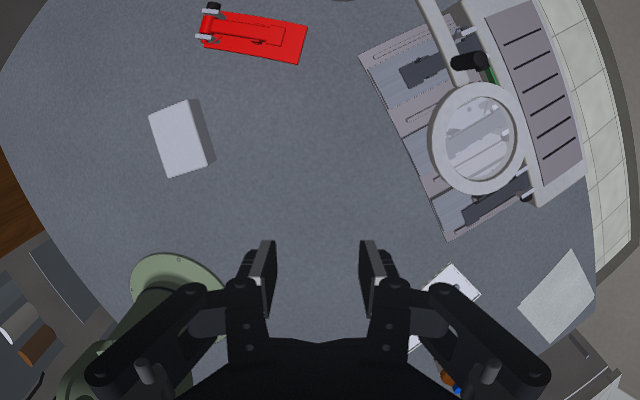

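Run:
```python
from h import *
s=ld('s31');c=ld('sc31')
X,e=tri([(s,(320.5,229.5)),(c,(354,227.5))]);print('lens',X,e,'dist',np.hypot(*(X[:2]-[.652,.045])))
im=cv2.imread('pics/s31.png')[:,:,::-1];crop(im,190,130,200,220,2.7,'c31.png')
# gauge ends in tray
print(plane(s,(293,177),.022),plane(s,(263,208),.008))
w=ld('w25');b=plane(w,(315,194),.026);t=plane(w,(314,44),.009);print(b,t)
T=np.array([.480,-.3215]);a=np.radians(15.8);R=np.array([[np.cos(a),np.sin(a)],[-np.sin(a),np.cos(a)]])
for q in(b,t):print('tray frame',R@(q[:2]-T))
```

```text
lens [0.6387242  0.08124668 0.24225022] [np.float64(0.8), np.float64(0.8)] dist 0.03860140979070931
[ 0.39482619 -0.3312757   0.022     ] [ 0.56164727 -0.28852855  0.008     ]
[ 0.38187806 -0.34882801  0.026     ] [ 0.57078086 -0.29410947  0.009     ]
tray frame [-0.10185557  0.00042116]
tray frame [0.09480888 0.00163782]
```

View pics/c31.png

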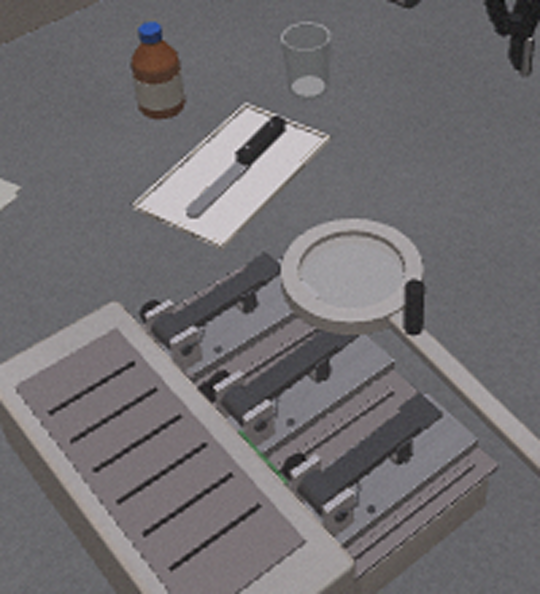

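Emit:
drive_tool:
  rows:
    - [0,0,0,0,0,0]
    - [0,0,0,0,0,0]
    - [0,0,0,0,0,0]

```text
clock: 59.9
position: [0.4671, 0.1332, 0.3992]
tcp_rot: [0.526, 1.57, -1.607]
wrist_force: [-0.4, 0.0, 0.1]
finger_gap: 0.499
```

```bash
python3 -c "
from workcell import ticket,get_obs
print(get_obs()['clock'],ticket.job_done())"
```

```text
the job is handed in; nothing more can be done
59.9 None
```

The job is handed in at 59.9 s of the 210 s allowed; no verdict was given. I swung the magnifier out to the left and raised arm 2, the only low one. All three arms were then set with the gauge from left to right. After that I laid the gauge in its tray and swung the magnifier back over the pump.

- **Drag:** while drawing the gauge out I felt about 5 N on arm 1, 8 N on arm 2 and 4–6 N on arm 3. It fell off each time the tip left the roller. Arm 2's drag is above the stated 3–5 N, perhaps because my grip also pressed the gauge down a little.
- **Tab heights:** pressed on the blade, all three tabs stopped at 0.1255–0.126 m. The later two-view camera check gave 0.1255, 0.124 and 0.1254 m for arms 1 to 3.
- **Weakest check:** arm 2's camera height came out about 1.5 mm lower than the others. The camera is only good to 1–2 mm and the allowed gap is ±1 mm, so it does not confirm arm 2; I relied on the press height and the drag. I also felt no clear resistance while pressing arm 2 or arm 3 down until the stop.
- **Gauge:** it lies in the tray with its ends at about −0.10 m and +0.095 m along the tray and within 2 mm of the centreline.
- **Magnifier:** the lens is about 0.04 m from the middle of the pump.
- **Bystanders:** the beaker, reagent bottle, tip box and red look-alike show no visible shift in the last pictures; I did not measure them.

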